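# Lock the portafilter into the coffee machine

### The job

Lock the portafilter into the coffee machine: bring its head up into the group with the handle out to the left, then swing the handle round towards the front until the head is drawn snug against the rubber gasket and stays there by itself. Turn it until it is firm under your hand and no further, so as not to crush the gasket, and leave the other things on the worktop where they are.

Things in the scene. Friction and masses are not known exactly. Their poses are not given: they have to be found in the camera images.
- portafilter: Steel filter cup on a long black handle. Origin under the middle, cup level; its z is up and the handle points along its -y. Cup axis at y +73.5 mm: cup 64 mm wide, rim 66 mm wide at z 78, spouts down to z 0. Handle 28 mm thick, grip centre at (0, -45, 27) mm, drooping outwards; top of its neck at z 53. About 0.46 kg. It rests on spouts and handle end on the worktop.
- rim (a point): Centre of the portafilter's flat top rim: (0, 73.5, 78) mm in its frame. 9 to 3 mm below the rim two round lugs, 6 mm thick, stick out square to the handle (along its +x and -x) to 42.5 mm from the cup axis.
- group_seat (a point): On the upright axis of the coffee machine's group (steel bell open below, 109 mm wide, mouth 4.5 mm below this point); x points to the machine's back, y to its left, z up. The inner ring (72 mm bore) has two notches that pass the lugs when the handle points 75 deg left of the machine's front (105 deg from x towards y). Drip tray top 129 mm below. Housing 95 mm behind the axis.
- gasket (a joint): How far the rubber gasket is pressed in, m; 0 untouched, about 16 N per mm. Its face is 10 to 15 mm above group_seat, worn differently each time. The ring's ramps start level with group_seat and lift the lugs 11 mm from 13 to 105 deg of turn from the notches, counter-clockwise from above. Each 10 deg past the first resistance presses it 0.85 mm. Snug: 1.3 to 3 mm; past 3.5 it is crushed.
- tamper: Tamper: steel foot 57 mm wide, black handle, 82 mm tall, standing left of the portafilter by the hob; origin under its middle. Leave it alone.
- honey_jar: Amber jar with cork lid, 55 mm wide, 81 mm tall, at the front right beside a white mug; origin under its middle. Leave it alone.
- teaspoon: Steel teaspoon, 132 mm long, lying in front of the machine; origin under its middle. Leave it alone.

How it is judged:
On the way:
1. the portafilter's head is up inside the group, its lugs above the start of the ramps (horizontal distance between rim and group_seat below 0.006 m and z of rim in the frame of group_seat above 0.0095 m), for 0.1 s.
At the end, for the whole second after the job is handed in: the portafilter hangs by itself, level (within 4.5 deg) and at rest in the group, on its axis within 6 mm, with the gasket pressed in between 1.3 and 3 mm (value of joint gasket between 0.0013 and 0.003 m and horizontal distance between rim and group_seat below 0.006 m and angle between portafilter's own z axis and vertical below 0.08 rad and linear speed of portafilter below 0.01 m/s); the robot touches nothing.
It fails at once if the gasket is crushed (pressed in more than 3.5 mm) (value of joint gasket above 0.0035 m).
It fails at once if the tamper, the jar or the teaspoon is shoved by more than 2 cm (distance of any of tamper, honey_jar, teaspoon from where it was at the start of the episode above 0.02 m).
It also fails if it takes over 61 s, if anything falls off the work surface, if the arm or the gripper's body presses on something with over 40 N, if the wrist force passes 120 N, or if a joint passes its speed limit or range.

### The arm

A 6-joint arm with a two-finger parallel gripper is mounted at the origin on a cart in front of the work surface, level with it; the furniture and walls round the work are solid. World frame = base frame: x ahead of the robot, y to its left, z up, the work surface at z = 0. Lengths are in m, angles in rad, forces in N, time in s.
With the tool pointing down it reaches from about 0.4 to 0.925 m from the base axis. Payload 3.4 kg.
Tool frame: the origin (TCP) lies between the finger pads; the fingertips stand 14 mm ahead of it and the grasp point (between the pads) lies 5 mm behind it; z points along the fingers, y is the direction in which the jaws open and shut (so a half turn about z gives the same grasp; the last joint's range is limited). The gripper opens to 85 mm and grips with 20 to 120 N. Pads are 22 mm wide; open, the fingers measure 114 mm over their backs; the gripper's body (76 mm by 85 mm) begins 54 mm behind the grasp point. The pads swing forward as they close: fully open they stand 13 mm farther back than shut.
Start: joints at [1.264, 0.307, 1.506, -0, 1.328, -0.073], TCP at [0.133, 0.559, 0.216] pointing down, gripper open.
Joint ranges: [-3.12, 3.12], [-1.05, 2.28], [0.14, 2.33], [-1.42, 4.57], [0.1, 2.73], [-2.68, 2.68]. Speed limits (rad/s): [2.57, 2.57, 3.14, 3.14, 3.14, 3.14].

### API

Orientations are given as [roll, pitch, yaw] about the fixed x, y, z axes, in that order (R = Rz(yaw) Ry(pitch) Rx(roll)).
In Python, from station import robot, imaging, close_job gives the robot as it stands. The module is installed in compiled form; this text tells all that it offers.
- The arm moves only by the tool servo_tool, never from a script. Its argument "moves" is a list of rows, each a list of 5 numbers: the closure, from 0 (fully open) to 1 (shut), then the shift along the tool's x, y, z in mm, then the turn about the tool's z in rad. A call has 1 to 10 rows; each row shifts and turns the commanded pose from where the row before left it, along the tool's axes as they then stand; what a row does not reach is not made up. A row lasts 1/12 s, in which the tool goes at most 41.7 mm and 7.16 degrees, less where a joint would pass 70% of its speed; a pose out of reach is approached as far as the arm can. A call with a gripper value outside its range is refused whole. The fingers move at their own pace and stop on an object; "newtons" is the grip in N (left out, the last holds). Time passes only in rows, so rows that do not move let the fingers close. It gives the time, the measured TCP pose, the force and the opening at its end, in the units of the state.
- robot.sense(): the state, without advancing time (a new reading comes with each control period).
- imaging.snapshot(name): name is "scene" or "side" or "wrist"; returns a dict with "image" (480x640x3 uint8, red, green, blue), "K" (3x3 intrinsics, pixels), "k1" (the pictures are not rectified: a ray, as slopes to the right and down, at radius r is drawn at 1 + k1 r^2 times it, then the intrinsics apply), "eye" and "attitude" of the camera in the world. Camera axes: x right, y up, looking along -z (the intrinsics and any distortion apply to the point x, -y, -z); pixel columns grow to the right and rows downward; lengths in m; the calibration is good to about 2 mm. A picture is of the moment at which its call begins. There is no depth.
- close_job(): hands the job in, once; it reports no verdict.
The state is a dict: "time": time; "joints": joint angles; "qvel": joint speeds; "joint_torque": joint torques, N m; "ee_pos": TCP position; "orientation": TCP orientation; "wrist_force": force on the tool from outside, world axes, zero at the start; "moment": the same for the moment, N m; "grip_width": finger opening in m.
Only numpy, scipy, OpenCV 4.12 (cv2) and the standard library are available. Lean on these libraries where they do the work, as an engineer would, in place of code of your own. Each camera call takes 0.05 s, during which the arm holds its last target.

## Working session

There is one attempt and no reset: what is moved stays moved. The work goes in short steps, Python scripts to look and compute and a tool call to move; the robot and the scene stay as the last step left them, time stands still between calls to the robot, and variables do not carry over. Pictures are saved under pics/ and viewed, and the job is handed in when it is done.

Besides the shell and the picture viewer there is one more tool, called as name([rows], argument=value, ...), one row to a line, values as JSON. servo_tool: Moves the arm, as the interface text tells. Its arguments: {"type":"object","properties":{"moves":{"type":"array"},"newtons":{"type":"number"}},"required":["moves"]}

```bash
mkdir -p pics
cat > h.py <<'E'
import numpy as np, cv2
from station import robot, imaging
def snap(n,tag):
    s=imaging.snapshot(n); cv2.imwrite(f'pics/{tag}.png',s['image'][:,:,::-1]); 
    import pickle; pickle.dump(s,open(f'{tag}.pkl','wb')); return s
E
python3 - <<'E'
from h import *
for n in ['scene','side','wrist']:
    s=snap(n,n+'0'); print(n,s['K'].tolist(),s['k1'],s['eye'],s['attitude'])
print(robot.sense())
E
```

```text
scene [[602.0844523659432, 0.0, 329.9826581084323], [0.0, 602.0844523659432, 243.52052779184294], [0.0, 0.0, 1.0]] -0.040154888223271484 [-0.00920195  1.05077822  1.08677379] [ 0.90978053  0.0061433  -2.6735292 ]
side [[439.0216172945836, 0.0, 320.51565208804413], [0.0, 439.0216172945836, 236.67598909257174], [0.0, 0.0, 1.0]] -0.09585323122464881 [ 0.13174436 -0.76855245  0.68704442] [ 1.00552995 -0.01277095 -0.49717082]
wrist [[402.0848805515855, 0.0, 315.9806271564132], [0.0, 402.0848805515855, 239.04674390477533], [0.0, 0.0, 1.0]] -0.053488742309910645 [0.05557331 0.57822643 0.37408441] [-0.31496562  0.00203555  1.33807924]
{'time': 0.15, 'joints': array([ 1.26449425e+00,  3.07394401e-01,  1.50737374e+00,  1.77400790e-05,
        1.32841470e+00, -7.35115486e-02]), 'qvel': array([-3.39413151e-04,  1.60291623e-05, -2.77795733e-03,  5.82565981e-04,
        1.20196057e-04, -7.79548247e-04]), 'joint_torque': array([-6.48399582e-04, -4.57974136e+01, -2.52218771e+01, -1.72441491e-04,
        8.51128483e-03,  1.43228874e-05]), 'ee_pos': array([0.13250289, 0.55894764, 0.21539639]), 'orientation': array([-3.14000803e+00, -1.33959984e-04,  2.90879775e+00]), 'wrist_force': array([-0.24615685,  0.50283553,  0.65304735]), 'moment': array([ 0.04660802, -0.05441054, -0.00506224]), 'grip_width': 0.08495054055850093}
```

View pics/scene0.png

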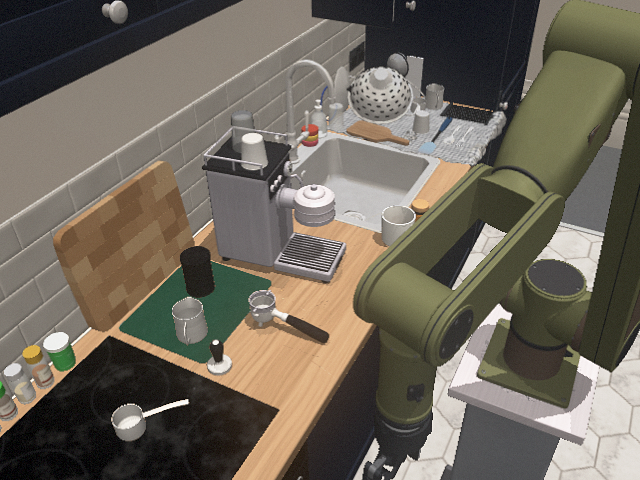

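View pics/side0.png

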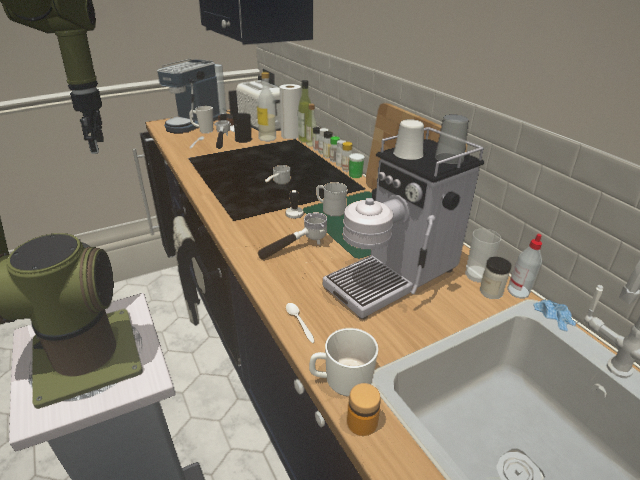

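View pics/wrist0.png

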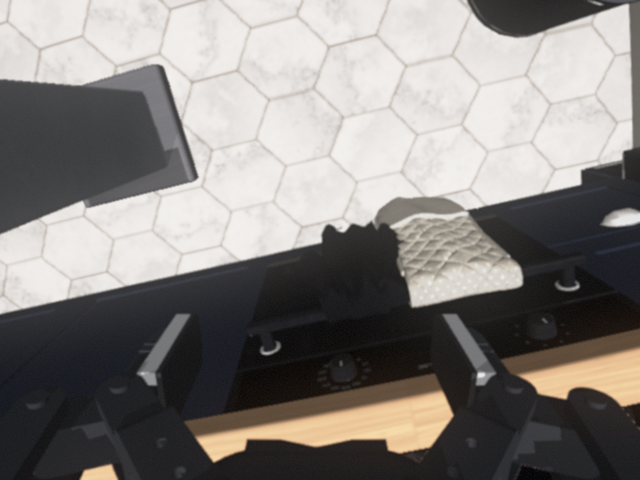

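```bash
cat >> h.py <<'E'
from scipy.spatial.transform import Rotation as Ro
import pickle
def ld(t): return pickle.load(open(t+'.pkl','rb'))
def ray(s,u,v):
    K=s['K'];k=s['k1']
    d=cv2.undistortPoints(np.array([[[u,v]]],float),K,np.array([k,0,0,0,0.]))[0,0]
    R=Ro.from_euler('xyz',s['attitude']).as_matrix()
    return s['eye'],R@np.array([d[0],-d[1],-1.])
def onz(s,u,v,z):
    o,d=ray(s,u,v); return o+d*(z-o[2])/d[2]
def proj(s,p):
    R=Ro.from_euler('xyz',s['attitude']).as_matrix()
    c=R.T@(np.array(p)-s['eye']); x,y=c[0]/-c[2],-c[1]/-c[2]; f=1+s['k1']*(x*x+y*y)
    return np.array([s['K'][0,0]*x*f+s['K'][0,2],s['K'][1,1]*y*f+s['K'][1,2]])
def tri(a,b):
    (o1,d1),(o2,d2)=a,b
    A=np.stack([d1,-d2],1); t=np.linalg.lstsq(A,o2-o1,rcond=None)[0]
    p,q=o1+d1*t[0],o2+d2*t[1]; return (p+q)/2,np.linalg.norm(p-q)
def crop(tag,x0,y0,x1,y1,f,out):
    im=cv2.imread(f'pics/{tag}.png')[y0:y1,x0:x1]; im=cv2.resize(im,None,fx=f,fy=f,interpolation=cv2.INTER_CUBIC)
    for x in range((x0+9)//10*10,x1,10): cv2.putText(im,str(x) if x%20==0 else '|',((x-x0)*f-8,10),0,.35,(0,0,255),1)
    for y in range((y0+9)//10*10,y1,10): cv2.putText(im,str(y)+'-',(0,(y-y0)*f+4),0,.35,(0,0,255),1)
    cv2.imwrite(f'pics/{out}.png',im)
E
python3 - <<'E'
from h import *
crop('scene0',230,170,350,290,5,'c1')
crop('scene0',230,275,340,355,7,'c2')
crop('side0',250,180,420,270,4,'c3')
crop('side0',320,180,430,320,4,'c4')
E
```

```text
(no output)
```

View pics/c1.png

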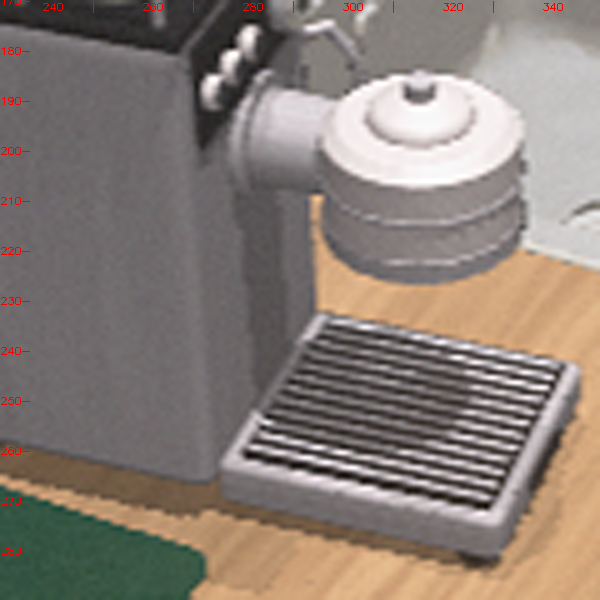

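View pics/c2.png

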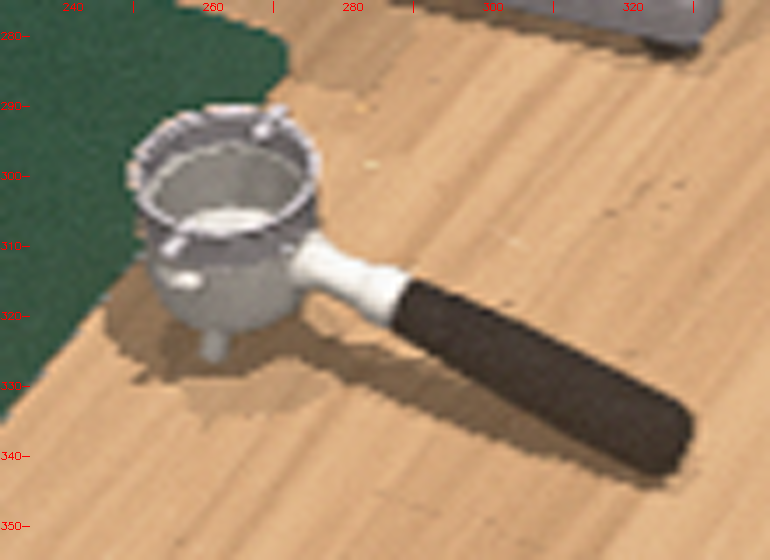

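View pics/c3.png

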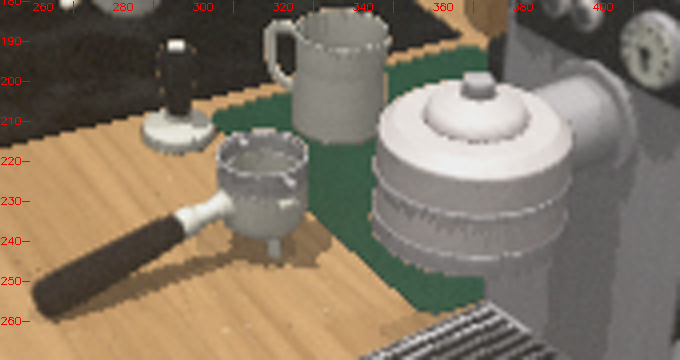

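View pics/c4.png

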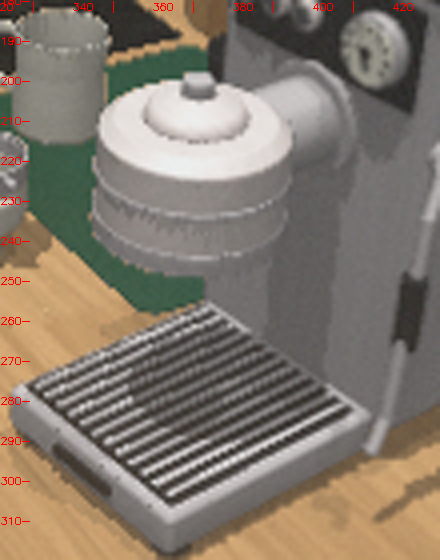

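Run:
```python
from h import *
np.set_printoptions(precision=4,suppress=True)
a,b=ld('scene0'),ld('side0')
for n,p,q in [('BL',(274.4,263.6),(372.5,256.2)),('FL',(331,274.5),(325,277.5)),('FR',(346,244),(363.7,306)),('BR',(295,233),(412.5,283.7)),('knobtop',(313.8,184.5),(369.7,198.5)),
 ('rimc',(262.1,299.3),(315.5,218.3)),('handend',(326.4,339.3),(260.5,255)),('tampertop',(217,341),(293.7,191))]:
    print(n,*tri(ray(a,*p),ray(b,*q)))
print(onz(a,262.1,299.3,.078),onz(b,315.5,218.3,.078))
print('end',onz(a,326.4,339.3,.014),onz(b,260.5,255,.014))
# radius checks
for s,L,R,T,B in [(a,(248.6,299),(275.9,299),(262,290),(262,308.6)),(b,(304,218),(327,218),(315.5,212.3),(315.5,224.3))]:
    c=cv2.minEnclosingCircle(np.array([onz(s,*p,.078)[:2] for p in (L,R,T,B)],np.float32)); print([onz(s,*p,.078)[:2] for p in (L,R,T,B)],c)
# teaspoon
print('spoon',onz(b,292,308,0),onz(b,311,341,0)); print('tamper',onz(a,219,366,0))
```

```text
BL [ 0.7063 -0.0106  0.0312] 0.0021084018770117794
FL [ 0.5476 -0.0369  0.0342] 0.006585941286395032
FR [ 0.5692 -0.1717  0.0378] 0.010235535918706384
BR [ 0.7232 -0.1549  0.0342] 0.003482183926954884
knobtop [ 0.6219 -0.0954  0.2608] 0.0010320355179715725
rimc [0.6316 0.1655 0.0755] 4.6237500659493347e-05
handend [0.4597 0.1586 0.0098] 0.0016429303481554107
tampertop [0.6454 0.3343 0.0824] 0.0006094199757114858
[0.63   0.1677 0.078 ] [0.6296 0.1617 0.078 ]
end [0.457  0.1623 0.014 ] [0.4586 0.1533 0.014 ]
[array([0.6601, 0.1816]), array([0.6003, 0.1518]), array([0.6481, 0.1391]), array([0.6129, 0.1956])] ((0.6301155686378479, 0.16689686477184296), 0.03353295847773552)
[array([0.602 , 0.1778]), array([0.6588, 0.1486]), array([0.6455, 0.1918]), array([0.6143, 0.133 ])] ((0.6299354434013367, 0.16241413354873657), 0.03337941691279411)
spoon [ 0.4492 -0.0627  0.    ] [ 0.4399 -0.1765 -0.    ]
tamper [0.6493 0.3386 0.    ]
```

Run:
```python
from h import *
crop('scene0',286,178,342,234,13,'d1')
crop('side0',336,190,402,256,11,'d2')
```

```text
(no output)
```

View pics/d1.png

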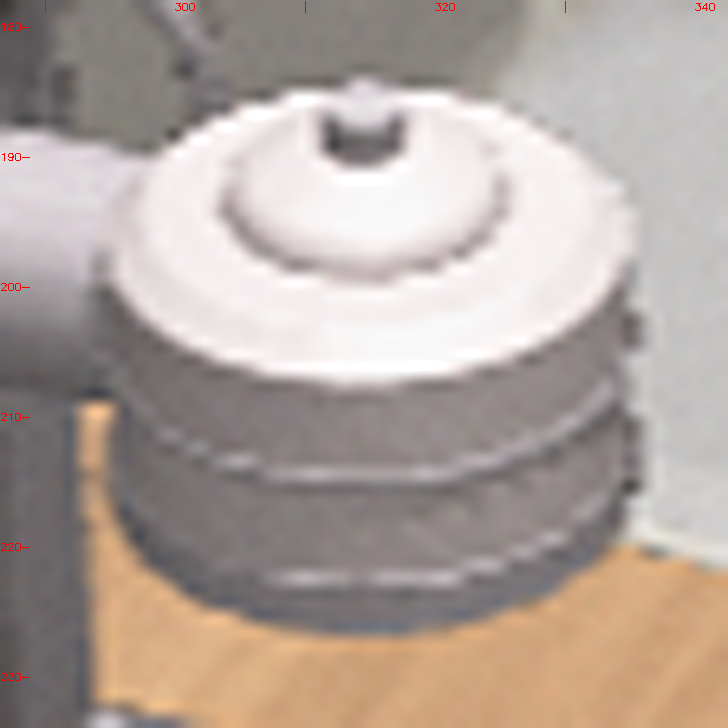

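View pics/d2.png

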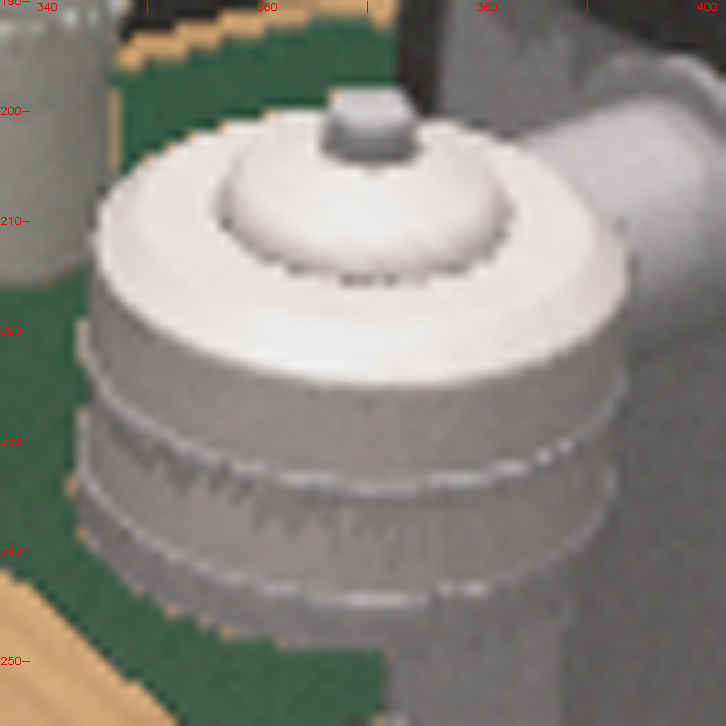

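```bash
cat > m.py <<'E'
from h import *
from scipy.optimize import least_squares
np.set_printoptions(precision=4,suppress=True)
a,b=ld('scene0'),ld('side0')
A=[(130,520),(180,570),(250,610),(310,628),(360,633),(420,630),(490,612),(550,582),(610,545)]
B=[(80,535),(120,575),(165,608),(230,635),(290,648),(345,650),(385,648)]
A=[(286+x/13,178+y/13) for x,y in A]; B=[(336+x/11,190+y/11) for x,y in B]
def fit(s,P,z):
    X=np.array([onz(s,*p,z)[:2] for p in P])
    r=least_squares(lambda c:np.hypot(*(X-c[:2]).T)-.0545,[.622,-.095]); return r.x,np.sqrt(np.mean(r.fun**2))
for z in (.150,.154,.158,.162,.166): print(z,*fit(a,A,z),*fit(b,B,z))
E
python3 m.py
```

```text
0.15 [ 0.6327 -0.1182] 0.0012403185998110062 [ 0.6365 -0.0729] 0.000638256231044593
0.154 [ 0.6301 -0.1134] 0.001275381656632645 [ 0.6331 -0.0778] 0.0006503959537259025
0.158 [ 0.6274 -0.1087] 0.001312143987897699 [ 0.6298 -0.0828] 0.0006645794837649966
0.162 [ 0.6248 -0.104 ] 0.0013503840573444185 [ 0.6264 -0.0878] 0.0006805527265364092
0.166 [ 0.6222 -0.0992] 0.0013898999356066859 [ 0.6231 -0.0928] 0.0006980720520385206
```

```bash
cat > m2.py <<'E'
from h import *
np.set_printoptions(precision=4,suppress=True)
a,b=ld('scene0'),ld('side0')
ends={}
for n,s,box in (('sc',a,(278,305,335,350)),('si',b,(255,225,300,262))):
    x0,y0,x1,y1=box; im=s['image'][y0:y1,x0:x1].astype(int); m=(im.max(2)<85).astype(np.uint8)
    k,l,st,ce=cv2.connectedComponentsWithStats(m); i=1+np.argmax(st[1:,4]); ys,xs=np.where(l==i)
    P=np.stack([xs+x0,ys+y0],1).astype(np.float32); vx,vy,cx,cy=cv2.fitLine(P,cv2.DIST_L2,0,.01,.01).ravel()
    t=(P-[cx,cy])@[vx,vy]; e=[np.array([cx,cy])+q*np.array([vx,vy]) for q in (t.min(),t.max())]
    print(n,st[i],e); ends[n]=e
e1=ends['sc'];e2=ends['si']
near=lambda e: sorted(e,key=lambda p:p[1])
i1,o1=near(e1);i2,o2=near(e2)
pi=tri(ray(a,*i1),ray(b,*i2));po=tri(ray(a,*o1),ray(b,*o2)); print(pi,po)
d=po[0]-pi[0];print(np.degrees(np.arctan2(d[1],d[0]))%360)
L=onz(a,270.7,285.4,.072),onz(a,253.6,305.7,.072);print(L); d=L[0]-L[1];print(np.degrees(np.arctan2(d[1],d[0])),np.linalg.norm(d))
print('grill')
G={}
for n,p,q in [('BL',(279,261.4),(371.7,258.7)),('FL',(328.4,271.6),(328.7,276.2)),('FR',(343.6,243),(362.5,304.2)),('BR',(295,234.4),(408,282.5))]:
    G[n]=tri(ray(a,*p),ray(b,*q));print(n,*G[n])
for p,q,o in (('FL','BL',0),('FR','BR',0),('FR','FL',-90),('BR','BL',-90)):
    d=G[q][0]-G[p][0];print(p,q,np.degrees(np.arctan2(d[1],d[0]))+o)
E
python3 m2.py
```

```text
sc [  8  10  43  28 466] [array([286.6442, 317.6816], dtype=float32), array([327.1385, 338.8188], dtype=float32)]
si [  4   9  37  25 348] [array([259.3692, 255.8807], dtype=float32), array([294.4872, 236.09  ], dtype=float32)]
(array([0.5653, 0.1626, 0.0384]), np.float64(0.0016640230752706549)) (array([0.4571, 0.1569, 0.0098]), np.float64(0.0014309999715777571))
182.98136577259163
(array([0.6414, 0.1092, 0.072 ]), array([0.6403, 0.191 , 0.072 ]))
-89.19989952386392 0.08183130583482892
grill
BL [ 0.6971 -0.0213  0.0336] 0.00032548004939357745
FL [ 0.5565 -0.0403  0.0378] 0.005196189167172735
FR [ 0.5719 -0.1669  0.041 ] 0.003752793785605369
BR [ 0.7173 -0.1465  0.0354] 0.0006223241872865235
FL BL 7.685893055520728
FR BR 8.011845240766226
FR FL 6.913728042276219
BR BL 9.168526277636985
```

```bash
cat >> h.py <<'E'
def plan(tgt,n,g,cur=None,dec=0):
    """tgt x,y,z(m),yaw(rad); equal steps, each row's shift in the tool axes before its turn"""
    s=robot.sense()
    if cur is None: cur=[*s['ee_pos'],s['orientation'][2]]
    x=np.array(cur,float); t=np.array(tgt,float)
    dy=(t[3]-x[3]+np.pi)%(2*np.pi)-np.pi; x0=x.copy(); out=[]
    for i in range(1,n+1):
        w=x0+(t-x0)*i/n; w[3]=x0[3]+dy*i/n
        c,si=np.cos(x[3]),np.sin(x[3]); d=(w-x)*1000
        r=[round(c*d[0]+si*d[1],dec),round(si*d[0]-c*d[1],dec),round(-d[2],dec),round(-(w[3]-x[3]),3)]
        out.append([g]+r)
        x[0]+=(c*r[0]+si*r[1])/1000;x[1]+=(si*r[0]-c*r[1])/1000;x[2]-=r[2]/1000;x[3]-=r[3]
    return out,x
def show(o):
    r,x=o
    for i in range(0,len(r),10): print(r[i:i+10])
    print(np.round(x,4))
E
python3 - <<'E'
from h import *
show(plan([.5127,.1593,.13,np.radians(183)],16,0))
E
```

```text
[[0, np.float64(-29.0), np.float64(-19.0), np.float64(5.0), np.float64(-0.018)], [0, np.float64(-28.0), np.float64(-19.0), np.float64(6.0), np.float64(-0.018)], [0, np.float64(-29.0), np.float64(-20.0), np.float64(5.0), np.float64(-0.017)], [0, np.float64(-27.0), np.float64(-20.0), np.float64(5.0), np.float64(-0.018)], [0, np.float64(-28.0), np.float64(-21.0), np.float64(6.0), np.float64(-0.018)], [0, np.float64(-27.0), np.float64(-21.0), np.float64(5.0), np.float64(-0.018)], [0, np.float64(-27.0), np.float64(-22.0), np.float64(5.0), np.float64(-0.018)], [0, np.float64(-26.0), np.float64(-23.0), np.float64(6.0), np.float64(-0.018)], [0, np.float64(-26.0), np.float64(-22.0), np.float64(5.0), np.float64(-0.017)], [0, np.float64(-25.0), np.float64(-23.0), np.float64(5.0), np.float64(-0.018)]]
[[0, np.float64(-26.0), np.float64(-24.0), np.float64(6.0), np.float64(-0.018)], [0, np.float64(-24.0), np.float64(-24.0), np.float64(5.0), np.float64(-0.018)], [0, np.float64(-24.0), np.float64(-25.0), np.float64(5.0), np.float64(-0.018)], [0, np.float64(-24.0), np.float64(-25.0), np.float64(6.0), np.float64(-0.018)], [0, np.float64(-24.0), np.float64(-25.0), np.float64(5.0), np.float64(-0.017)], [0, np.float64(-22.0), np.float64(-26.0), np.float64(5.0), np.float64(-0.018)]]
[0.5123 0.1591 0.1304 3.1938]
```

servo_tool([
  [0, -29, -19, 5, -0.018],
  [0, -28, -19, 6, -0.018],
  [0, -29, -20, 5, -0.018],
  [0, -27, -20, 5, -0.018],
  [0, -28, -21, 6, -0.018],
  [0, -27, -21, 5, -0.018],
  [0, -27, -22, 5, -0.018],
  [0, -26, -23, 6, -0.018],
  [0, -26, -22, 5, -0.018],
  [0, -25, -23, 5, -0.018],
], newtons=110)

```text
time: 0.98
ee_pos: [0.3709, 0.3089, 0.1628]
orientation: [-3.142, -0.0, 3.09]
wrist_force: [0.1, 1.2, -0.2]
grip_width: 0.0853
```

servo_tool([
  [0, -26, -24, 6, -0.018],
  [0, -24, -24, 5, -0.018],
  [0, -24, -25, 5, -0.018],
  [0, -24, -25, 6, -0.018],
  [0, -24, -25, 5, -0.018],
  [0, -22, -26, 5, -0.018],
  [0, 0, 0, 0, 0],
  [0, 0, 0, 0, 0],
])

```text
time: 1.65
ee_pos: [0.5138, 0.1587, 0.1304]
orientation: [-3.141, -0.001, -3.09]
wrist_force: [-0.8, 0.8, -0.6]
grip_width: 0.0856
```

Run:
```python
from h import *
s=robot.sense();print(s['time'],s['ee_pos'],s['orientation'],s['joints'],s['wrist_force'])
snap('wrist','wrist1')
```

```text
1.65 [0.51381991 0.15866053 0.13038421] [-3.14144049e+00 -1.11920134e-03 -3.09004674e+00] [ 2.20915422e-01  3.37458396e-01  1.70154181e+00  4.33050382e-05
  1.10372128e+00 -1.40144643e+00] [-0.83504574  0.81771124 -0.56294668]
```

View pics/wrist1.png

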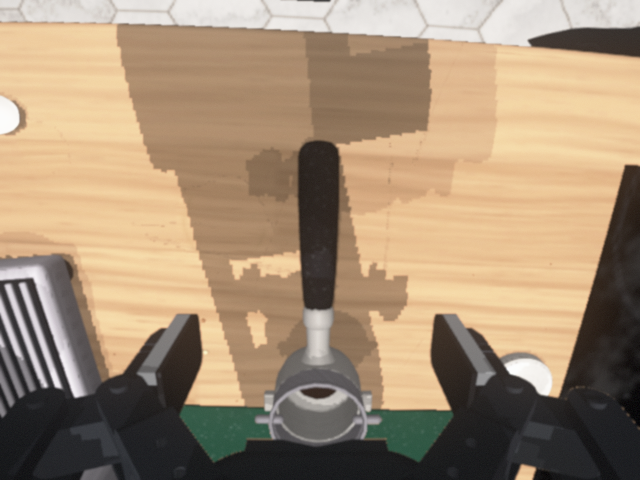

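Run:
```python
from h import *
np.set_printoptions(precision=4,suppress=True)
s=ld('wrist1'); print(s['eye'],s['attitude'])
l,r=onz(s,257,420.5,.072),onz(s,382,420,.072); print(l,r,np.linalg.norm(l-r),(l+r)/2); d=l-r;print(np.degrees(np.arctan2(d[1],d[0])))
print(onz(s,269,413,.078),onz(s,369,413,.078))
im=s['image'][135:315,280:360]; m=(im.max(2)<70).astype(np.uint8); k,L,st,ce=cv2.connectedComponentsWithStats(m); i=1+np.argmax(st[1:,4]);print(st[i])
for v in (150,180,210,240,270,300):
    u=280+np.where(L[v-135]==i)[0]; 
    for z in (.027,): p=onz(s,u.mean()+.0,v,z);print(v,u.min(),u.max(),p)
crop('wrist1',240,360,400,460,5,'w1')
```

```text
[0.435  0.1554 0.2893] [-0.3139  0.0004  1.6224]
[0.6362 0.1258 0.072 ] [0.6314 0.2101 0.072 ] 0.08442304434798971 [0.6338 0.1679 0.072 ]
-86.76599784544723
[0.624  0.1344 0.078 ] [0.6206 0.1994 0.078 ]
[  19    6   40  168 5900]
150 301 336 [0.46   0.1582 0.027 ]
180 299 338 [0.4793 0.1592 0.027 ]
210 299 337 [0.4995 0.16   0.027 ]
240 301 336 [0.5206 0.1614 0.027 ]
270 302 334 [0.5428 0.1623 0.027 ]
300 304 332 [0.5662 0.1635 0.027 ]
```

View pics/w1.png

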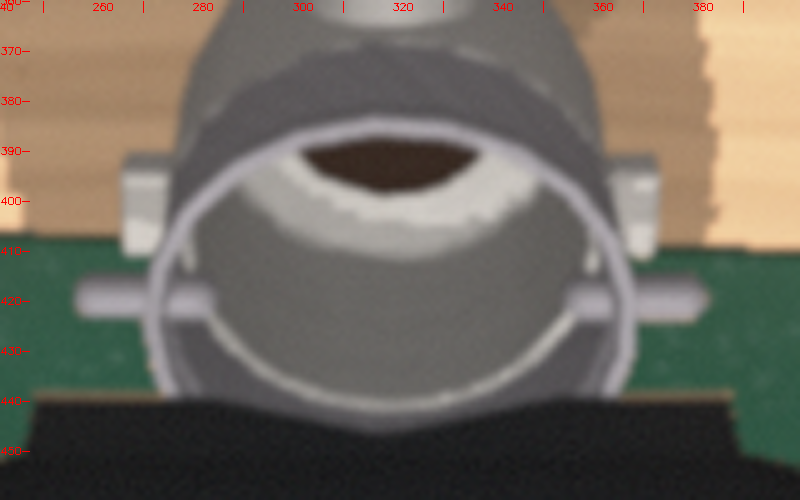

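servo_tool([
  [0, -1, 2, 22, -0.003],
  [0, 0, 0, 24, 0],
  [0, 0, 0, 24, 0],
  [0, 0, 0, 22, 0],
  [0, 0, 0, 14, 0],
  [0, 0, 0, 0, 0],
  [0.5, 0, 0, 0, 0],
  [1, 0, 0, 0, 0],
  [1, 0, 0, 0, 0],
  [1, 0, 0, 0, 0],
])

```text
time: 2.53
ee_pos: [0.5148, 0.1627, 0.0265]
orientation: [3.141, 0.003, -3.083]
wrist_force: [-0.3, -1.0, -0.1]
grip_width: 0.0391
```

servo_tool([
  [1, 0, 0, 0, 0],
  [1, 0, 0, 0, 0],
  [1, 0, 0, 0, 0],
  [1, 0, 0, 0, 0],
])

```text
time: 2.87
ee_pos: [0.514, 0.1621, 0.0254]
orientation: [3.142, 0.001, -3.084]
wrist_force: [0.9, 0.4, 0.1]
grip_width: 0.0004
```

Run:
```python
from h import *
s=robot.sense();print(s)
snap('wrist','wrist2')
```

```text
{'time': 2.8667, 'joints': array([ 2.27224570e-01,  4.73191366e-01,  1.81386676e+00, -8.12452237e-05,
        8.54031684e-01, -1.40157075e+00]), 'qvel': array([ 3.60649006e-06,  4.07995043e-03, -1.17978633e-03, -2.16015933e-04,
       -2.93770296e-03, -1.00675454e-03]), 'joint_torque': array([ 1.16285349e-01, -4.69827998e+01, -1.60496342e+01,  4.82183683e-02,
        3.81862326e-02, -1.81544151e-04]), 'ee_pos': array([0.51403915, 0.16214399, 0.02536891]), 'orientation': array([ 3.14156837e+00,  5.05985082e-04, -3.08354031e+00]), 'wrist_force': array([0.86960349, 0.3674408 , 0.1209015 ]), 'moment': array([ 0.01553311, -0.11016082, -0.03570263]), 'grip_width': 0.00040907922773878006}
```

View pics/wrist2.png

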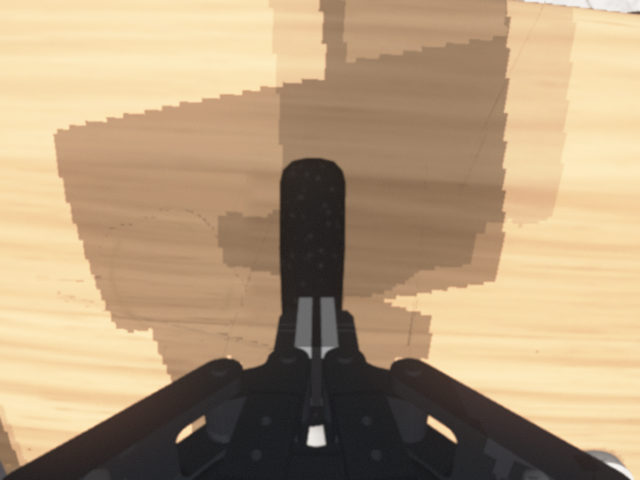

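Run:
```python
from h import *
snap('scene','scene2');snap('side','side2')
crop('scene2',230,230,390,350,5,'e1')
crop('side2',200,150,350,280,5,'e2')
```

```text
(no output)
```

View pics/e1.png

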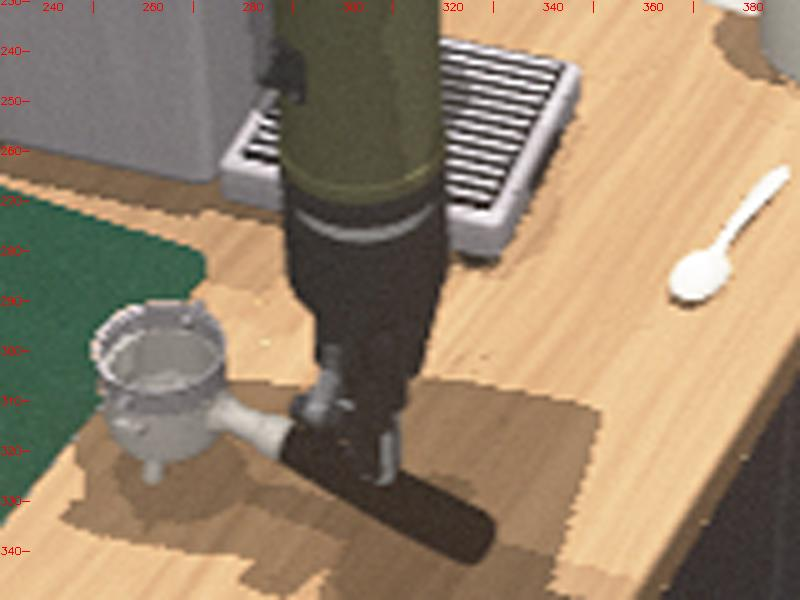

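View pics/e2.png

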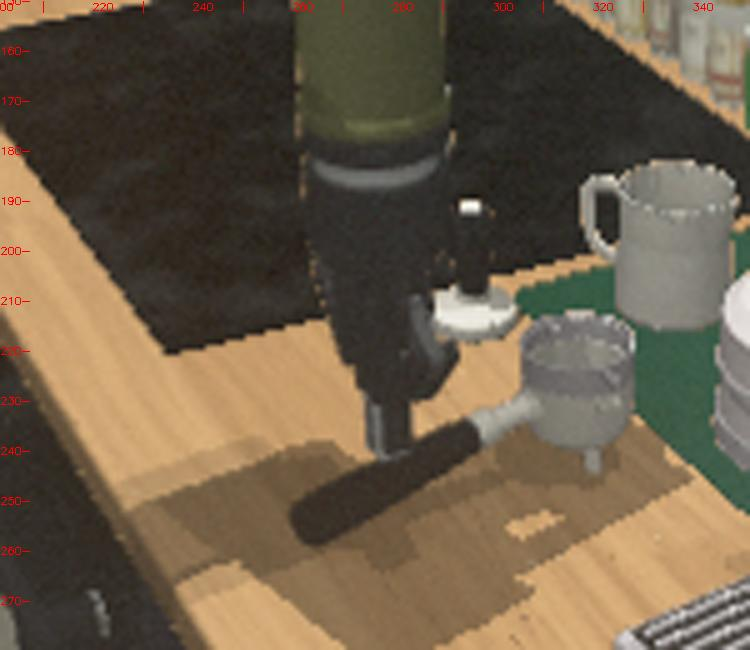

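Run:
```python
from h import *
np.set_printoptions(precision=4,suppress=True)
a,b=ld('scene2'),ld('side2')
print(tri(ray(a,306.5,326.5),ray(b,278.5,241.5)))
for p in ([.514,.162,.011],[.514,.162,.0254],[.514,.162,.045]): print(p,proj(a,p),proj(b,p))
print('rim',tri(ray(a,230+160/5,230+348/5),ray(b,200+578/5,150+345/5)))
```

```text
(array([0.5136, 0.1618, 0.034 ]), np.float64(0.005361280620226128))
[0.514, 0.162, 0.011] [305.7532 332.3818] [278.1589 249.0125]
[0.514, 0.162, 0.0254] [305.5686 328.2555] [277.952  244.6417]
[0.514, 0.162, 0.045] [305.3139 322.557 ] [277.6675 238.6007]
rim (array([0.632 , 0.1651, 0.0736]), np.float64(0.0006719413559766934))
```

Run:
```python
from h import *
np.set_printoptions(precision=4,suppress=True)
s=ld('wrist2'); 
for z in (.011,.02,.0254,.035,.045):
  for dx in (-.011,0,.011): print(z,dx,proj(s,[.514+dx,.162,z]))
crop('wrist2',260,270,380,370,6,'w2')
```

```text
0.011 -0.011 [315.4822 262.9752]
0.011 0 [314.1343 284.7097]
0.011 0.011 [312.8363 305.6343]
0.02 -0.011 [315.4535 270.4634]
0.02 0 [314.0427 293.0725]
0.02 0.011 [312.6869 314.7921]
0.0254 -0.011 [315.4349 275.312 ]
0.0254 0 [313.9835 298.4777]
0.0254 0.011 [312.5906 320.7007]
0.035 -0.011 [315.3989 284.6812]
0.035 0 [313.8695 308.9007]
0.035 0.011 [312.4055 332.0707]
0.045 -0.011 [315.357  295.6159]
0.045 0 [313.7369 321.0287]
0.045 0.011 [312.1909 345.261 ]
```

View pics/w2.png

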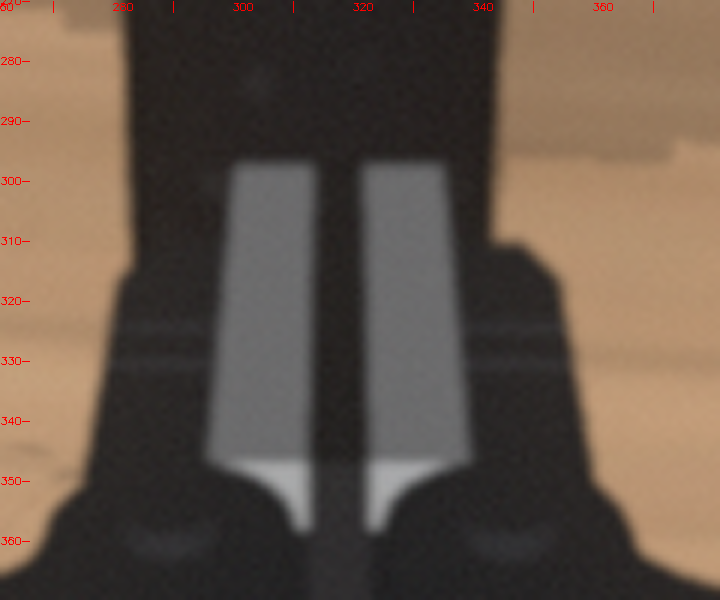

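Run:
```python
from h import *
np.set_printoptions(precision=4,suppress=True)
s=ld('wrist1'); 
crop('wrist1',120,290,520,430,2,'w3')
tcp=np.array([.51382,.15866,.13038]); yaw=-3.09; X=np.array([np.cos(yaw),np.sin(yaw),0]);Y=np.array([np.sin(yaw),-np.cos(yaw),0])
for dz in (-.03,-.02,-.01,0,.013):
  print(dz,[proj(s,tcp+X*.011+Y*k*.0425+[0,0,-dz]) for k in(-1,1)])
```

```text
-0.03 [array([195.6878, 308.0277]), array([432.2375, 308.0919])]
-0.02 [array([203.046 , 295.7477]), array([425.1409, 295.8005])]
-0.01 [array([209.5697, 284.8761]), array([418.85  , 284.9199])]
0 [array([215.3913, 275.1868]), array([413.2369, 275.2235])]
0.013 [array([222.0817, 264.0655]), array([406.7867, 264.0951])]
```

View pics/w3.png

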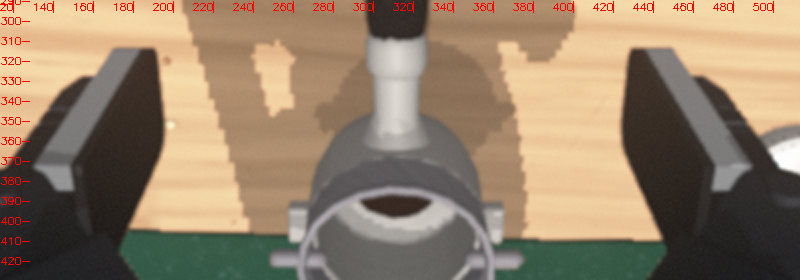

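servo_tool([
  [0, 0, 0, -2, 0],
  [0, 0, 0, 0, 0],
  [0, 0, 0, 0, 0],
  [0, 0, 0, 0, 0],
  [0, 0, 0, 0, 0],
])

```text
time: 3.43
ee_pos: [0.5138, 0.1622, 0.027]
orientation: [-3.142, -0.0, -3.083]
wrist_force: [0.2, 0.3, -0.5]
grip_width: 0.0604
```

servo_tool([
  [0, 0, -1, 10, 0],
  [0, 0, 0, 10, 0],
  [0, 0, 0, 10, 0],
  [0, 0, 0, 10, 0],
  [0, 0, 0, 0, 0],
  [0, 0, 0, 0, 0],
])

```text
time: 3.93
ee_pos: [0.5128, 0.161, -0.0143]
orientation: [-3.141, -0.003, -3.083]
wrist_force: [0.4, -0.0, 0.5]
grip_width: 0.0855
```

Run:
```python
from h import *
s=robot.sense();print(s['ee_pos'],s['grip_width'])
snap('wrist','wrist3');snap('side','side3')
crop('side3',200,150,350,280,5,'e3')
```

```text
[ 0.51277155  0.16097158 -0.01428898] 0.08553018037486831
```

View pics/wrist3.png

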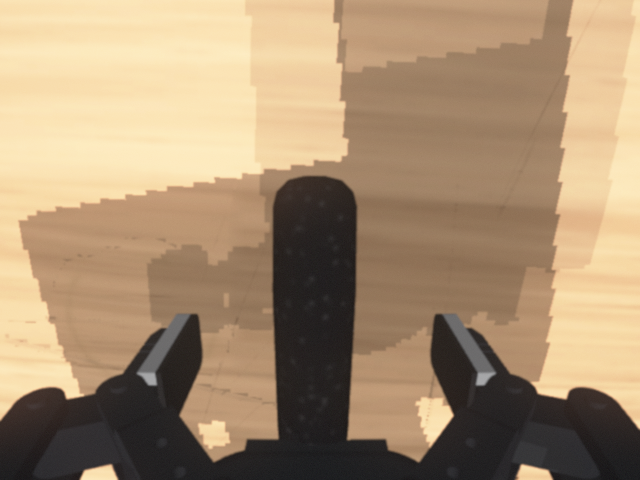

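View pics/e3.png

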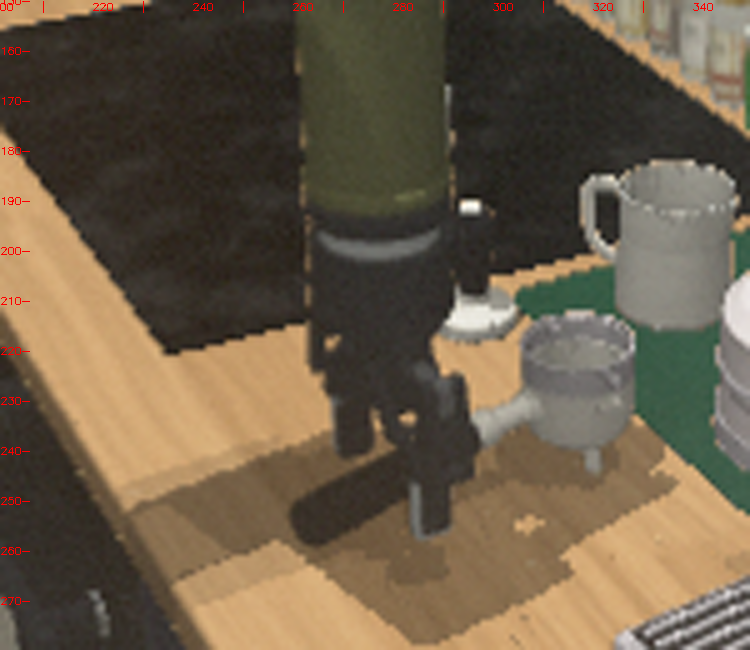

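The fingers now straddle the handle: finger tips are at about (197,314) and (434,314) in the wrist view, with the handle centred at x≈315.

servo_tool([
  [0.5, 0, 0, 0, 0],
  [1, 0, 0, 0, 0],
  [1, 0, 0, 0, 0],
  [1, 0, 0, 0, 0],
  [1, 0, 0, 0, 0],
  [1, 0, 0, 0, 0],
  [1, 0, 0, 0, 0],
], newtons=110)

```text
time: 4.62
ee_pos: [0.514, 0.1614, -0.0123]
orientation: [3.141, 0.001, -3.084]
wrist_force: [-2.4, -0.6, 5.5]
grip_width: 0.0234
```

Run:
```python
from h import *
s=robot.sense();print(s['ee_pos'],s['orientation'],s['grip_width'],s['wrist_force'],s['moment'])
snap('wrist','wrist4')
```

```text
[ 0.51400203  0.16136131 -0.01228025] [ 3.14121643e+00  5.15263717e-04 -3.08419536e+00] 0.02340784701330786 [-2.3602728  -0.61294145  5.53050413] [-0.00480055  0.13929382 -0.25663713]
```

View pics/wrist4.png

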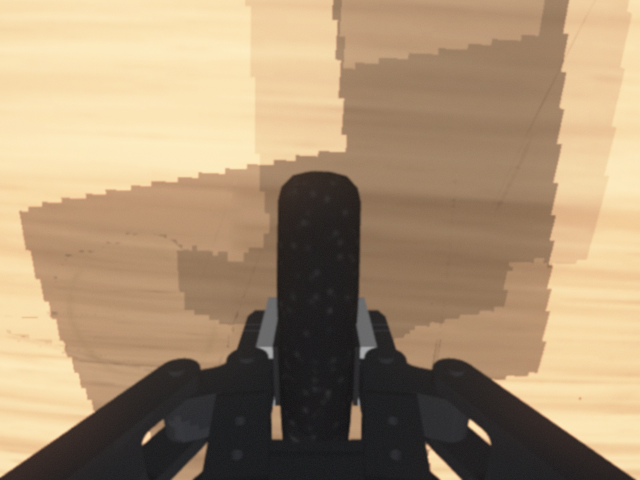

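Run:
```python
from h import *
np.set_printoptions(precision=4,suppress=True)
s=ld('wrist4'); yaw=-3.084; X=np.array([np.cos(yaw),np.sin(yaw),0]);Y=np.array([np.sin(yaw),-np.cos(yaw),0])
t=np.array([.514,.1614,0])
for z in (-.005,0,.005,.01,.015): print(z,[proj(s,t-X*.011+Y*k*.0117+[0,0,z]) for k in(-1,1)],[proj(s,t+X*.011+Y*k*.0117+[0,0,z]) for k in(-1,1)])
crop('wrist4',230,280,400,420,4,'w4')
```

```text
-0.005 [array([287.1371, 329.2552]), array([341.6804, 329.254 ])] [array([285.8786, 282.3117]), array([342.7944, 282.3082])]
0 [array([286.3306, 335.4994]), array([342.4013, 335.4986])] [array([284.9934, 287.4712]), array([343.5855, 287.468 ])]
0.005 [array([285.4786, 342.1003]), array([343.1631, 342.1   ])] [array([284.0551, 292.9428]), array([344.424 , 292.9399])]
0.01 [array([284.5772, 349.0888]), array([343.969 , 349.0891])] [array([283.0588, 298.7553]), array([345.3143, 298.7527])]
0.015 [array([283.622 , 356.4991]), array([344.823 , 356.5001])] [array([281.9992, 304.941 ]), array([346.2613, 304.939 ])]
```

View pics/w4.png

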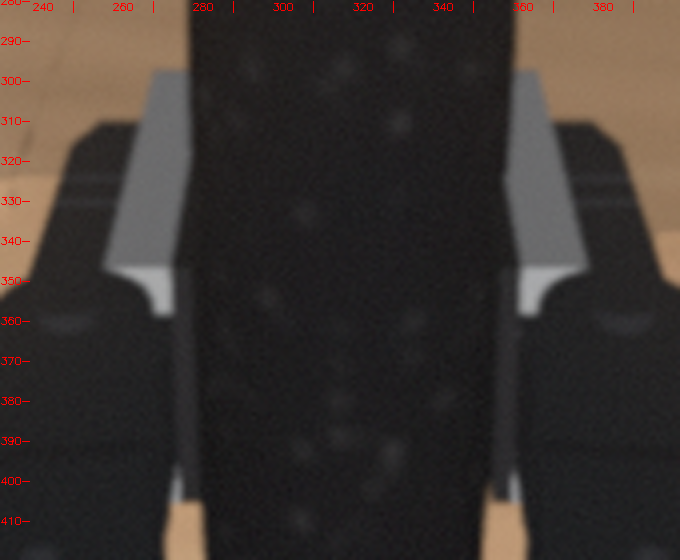

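servo_tool([
  [1, 0, 0, -5, 0],
  [1, 0, 0, -10, 0],
  [1, 0, 0, -15, 0],
  [1, 0, 0, -15, 0],
  [1, 0, 0, -10, 0],
  [1, 0, 0, 0, 0],
  [1, 0, 0, 0, 0],
])

```text
time: 5.25
ee_pos: [0.5141, 0.1613, 0.0426]
orientation: [3.141, 0.001, -3.083]
wrist_force: [0.7, -0.8, -4.5]
grip_width: 0.0235
```

Run:
```python
from h import *
s=robot.sense();print(s['ee_pos'],s['orientation'],s['grip_width'],s['wrist_force'],s['moment'])
snap('scene','scene5');snap('side','side5')
crop('scene5',230,240,350,350,6,'e1')
crop('side5',240,160,350,260,7,'e2')
```

```text
[0.51408102 0.16125634 0.0425922 ] [ 3.14145518e+00  9.58534367e-04 -3.08332585e+00] 0.023470845839552494 [ 0.69811393 -0.80133933 -4.54072312] [0.01559933 0.27827967 0.05581742]
```

View pics/e1.png

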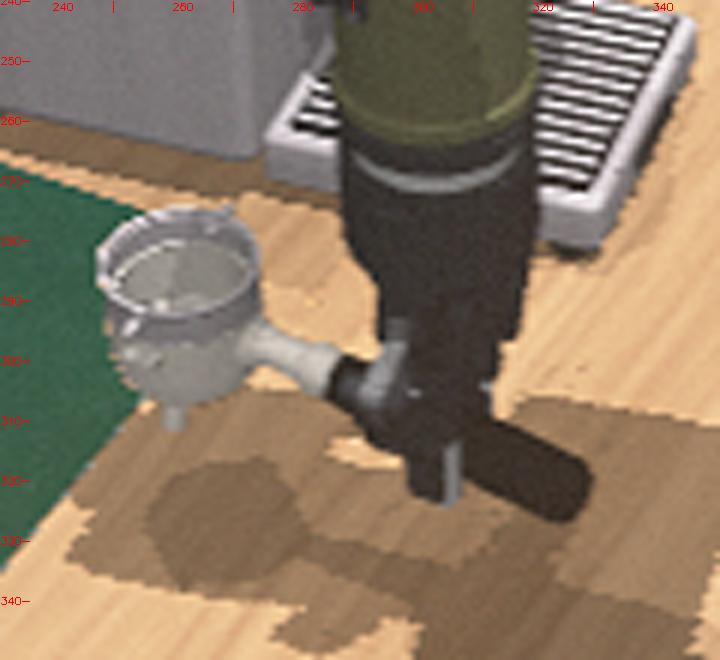

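View pics/e2.png

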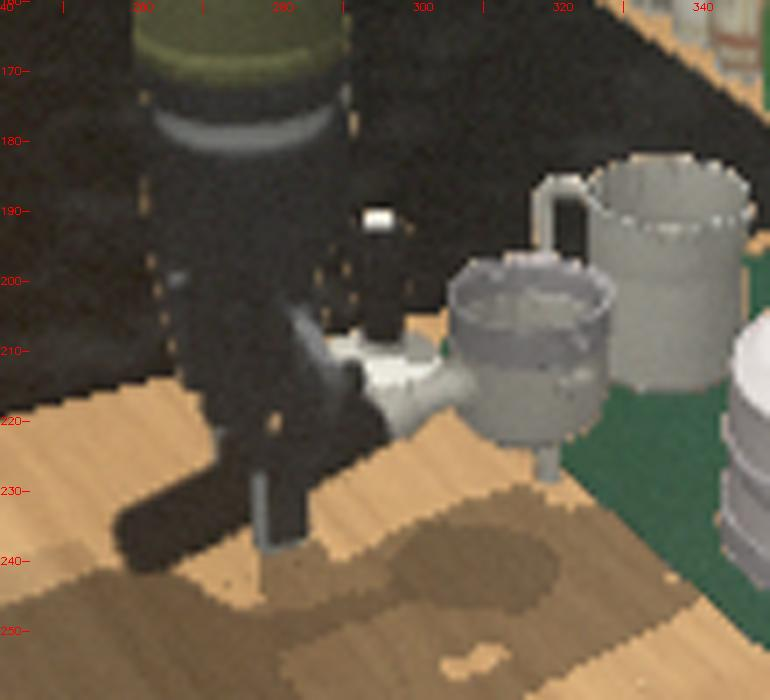

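```bash
cat >> h.py <<'E'
def planh(H0,H1,th0,th1,r,z0,z1,n,cur):
    """rows carrying head centre H0->H1 while handle dir goes th0->th1 (rad), TCP at lever r"""
    x=np.array(cur,float); out=[]
    for i in range(1,n+1):
        f=i/n; th=th0+(th1-th0)*f; H=np.array(H0)+(np.array(H1)-H0)*f
        w=np.array([H[0]+r*np.cos(th),H[1]+r*np.sin(th),z0+(z1-z0)*f,th])
        c,si=np.cos(x[3]),np.sin(x[3]); d=(w[:3]-x[:3])*1000
        rr=[float(round(v,1)) for v in (c*d[0]+si*d[1],si*d[0]-c*d[1],-d[2])]+[float(round(-(w[3]-x[3]),3))]
        out.append([1]+rr)
        x[0]+=(c*rr[0]+si*rr[1])/1000;x[1]+=(si*rr[0]-c*rr[1])/1000;x[2]-=rr[2]/1000;x[3]-=rr[3]
    return out,x
E
python3 - <<'E'
from h import *
np.set_printoptions(precision=4,suppress=True)
a,b=ld('scene5'),ld('side5')
print('rim',tri(ray(a,260,283.3),ray(b,315.8,201.5)))
print('spout now',tri(ray(a,230+173/6,240+430/6),ray(b,240+547/7,160+482/7)))
a,b=ld('scene0'),ld('side0')
print('spout0',tri(ray(a,230+213/7,275+360/7),ray(b,250+275/4,180+260/4)))
s=robot.sense(); th=s['orientation'][2]%(2*np.pi); p=s['ee_pos']; r=.119
H0=p[:2]-r*np.array([np.cos(th),np.sin(th)]); print(H0,th)
show(planh(H0,[.622,-.0955],th,np.radians(113),r,p[2],p[2],20,[*p,th]))
E
```

```text
rim (array([0.6324, 0.1661, 0.1279]), np.float64(9.170985794008516e-05))
spout now (array([0.6424, 0.1709, 0.0344]), np.float64(0.002131205989816817))
spout0 (array([ 0.6439,  0.169 , -0.0203]), np.float64(0.0022643895389724985))
[0.6318 0.168 ] 3.1998107001407803
[[1, 1.0, -5.8, -0.0, 0.061], [1, 0.3, -5.9, -0.0, 0.062], [1, -0.6, -5.9, -0.0, 0.061], [1, -1.4, -5.8, -0.0, 0.062], [1, -2.2, -5.7, -0.0, 0.061], [1, -3.0, -5.6, -0.0, 0.061], [1, -3.8, -5.4, -0.0, 0.062], [1, -4.5, -5.2, -0.0, 0.061], [1, -5.3, -4.8, -0.0, 0.061], [1, -6.1, -4.6, -0.0, 0.062]]
[[1, -6.7, -4.1, -0.0, 0.061], [1, -7.5, -3.7, -0.0, 0.062], [1, -8.1, -3.3, -0.0, 0.061], [1, -8.7, -2.8, -0.0, 0.061], [1, -9.4, -2.2, -0.0, 0.062], [1, -9.9, -1.6, -0.0, 0.061], [1, -10.4, -1.1, -0.0, 0.061], [1, -10.9, -0.4, -0.0, 0.062], [1, -11.4, 0.3, -0.0, 0.061], [1, -11.8, 1.0, -0.0, 0.062]]
[0.5755 0.0141 0.0415 1.9718]
```

servo_tool([
  [1, 1, -6, 0, 0.061],
  [1, 0, -6, 0, 0.062],
  [1, -1, -6, 0, 0.061],
  [1, -1, -6, 0, 0.062],
  [1, -2, -6, 0, 0.061],
  [1, -3, -5.5, 0, 0.061],
  [1, -4, -5.5, 0, 0.062],
  [1, -4.5, -5, 0, 0.061],
  [1, -5.5, -5, 0, 0.061],
  [1, -6, -4.5, 0, 0.062],
])

```text
time: 6.18
ee_pos: [0.526, 0.0979, 0.0409]
orientation: [-3.14, -0.002, 2.583]
wrist_force: [0.3, 0.4, -4.3]
grip_width: 0.0233
```

servo_tool([
  [1, -7, -4, 0, 0.061],
  [1, -7.5, -3.5, 0, 0.062],
  [1, -8, -3.5, 0, 0.061],
  [1, -8.5, -3, 0, 0.061],
  [1, -9.5, -2, 0, 0.062],
  [1, -10, -1.5, 0, 0.061],
  [1, -10.5, -1, 0, 0.061],
  [1, -11, -0.5, 0, 0.062],
  [1, -11.5, 0.5, 0, 0.061],
  [1, -11.5, 1, 0, 0.062],
])

```text
time: 7.02
ee_pos: [0.5765, 0.0133, 0.0408]
orientation: [-3.14, -0.001, 1.969]
wrist_force: [0.8, 0.6, -4.5]
grip_width: 0.0234
```

servo_tool([
  [1, 0, 0, 0, 0],
  [1, 0, 0, 0, 0],
])

```text
time: 7.18
ee_pos: [0.5767, 0.0134, 0.0411]
orientation: [-3.14, -0.001, 1.972]
wrist_force: [-0.8, 0.6, -5.5]
grip_width: 0.0236
```

Run:
```python
from h import *
s=robot.sense();print(s['time'],s['ee_pos'],s['orientation'],s['joints'],s['grip_width'],s['wrist_force'],s['moment'])
snap('scene','scene6');snap('side','side6')
crop('scene6',260,170,360,270,7,'e1')
crop('side6',320,180,420,290,6,'e2')
```

```text
7.1833 [0.57673598 0.01337782 0.04106021] [-3.14017854e+00 -1.14695877e-03  1.97187637e+00] [-5.03033981e-02  4.91384122e-01  1.71336109e+00  5.14700603e-04
  9.38620305e-01 -4.51688756e-01] 0.023619089079416386 [-0.77862596  0.63992059 -5.54191681] [0.2911666  0.12560348 0.03029147]
```

View pics/e1.png

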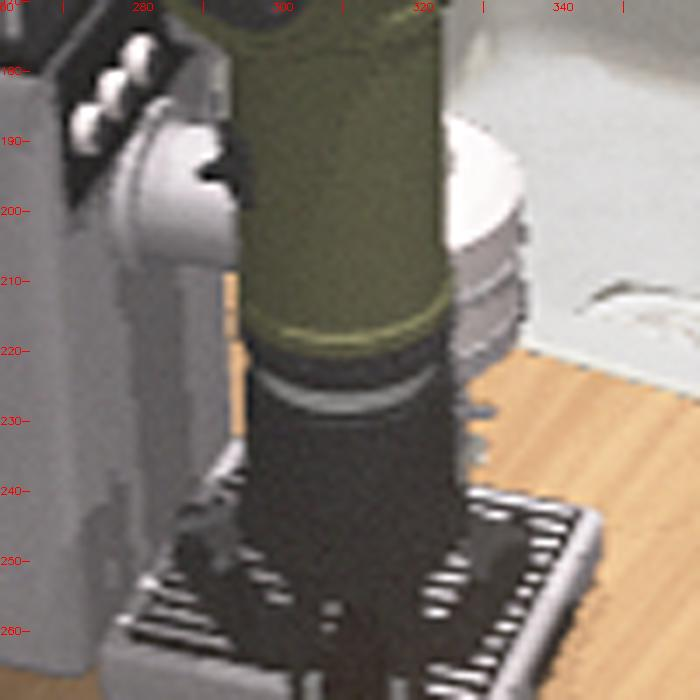

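View pics/e2.png

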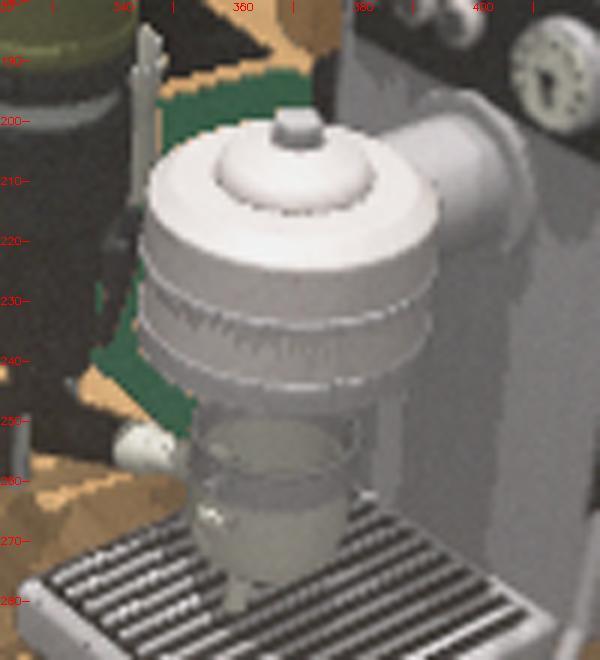

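Run:
```python
from h import *
np.set_printoptions(precision=4,suppress=True)
b=ld('side6');a=ld('scene6')
for x,y in ((.622,-.0955),(.6232,-.0962),(.632,-.0955),(.622,-.0855)):
    print(x,y,[proj(b,[x,y,z]) for z in (.26,.20,.165,.1315)])
print(proj(a,[.6232,-.0962,.1315]),proj(a,[.622,-.0955,.165]))
c=proj(b,[.622,-.0955,.2])
def sil(x,y,z,r):
    u=[proj(b,[x+r*np.cos(t),y+r*np.sin(t),z])[0] for t in np.linspace(0,6.28,200)]; return min(u),max(u),(min(u)+max(u))/2
for z in (.18,.2): print(z,sil(.622,-.0955,z,.0545))
print(sil(.6232,-.0962,.1315,.033))
```

```text
0.622 -0.0955 [array([369.9072, 198.6786]), array([367.9357, 223.0999]), array([366.8323, 236.6193]), array([365.8074, 249.0837])]
0.6232 -0.0962 [array([370.5637, 198.6967]), array([368.5707, 223.1173]), array([367.4552, 236.6363]), array([366.4192, 249.1004])]
0.632 -0.0955 [array([373.8157, 197.6966]), array([371.727 , 222.0401]), array([370.5575, 235.5205]), array([369.4709, 247.9517])]
0.622 -0.0855 [array([367.2811, 196.7442]), array([365.412, 221.042]), array([364.3656, 234.4999]), array([363.3935, 246.912 ])]
[314.7278 225.1979] [314.7304 215.261 ]
0.18 (np.float64(342.6536584410941), np.float64(392.0572772542787), np.float64(367.3554678476864))
0.2 (np.float64(343.01508634542625), np.float64(392.9699342888606), np.float64(367.99251031714346))
(np.float64(351.87876628006904), np.float64(380.9942804419391), np.float64(366.4365233610041))
```

Run:
```python
from h import *
np.set_printoptions(precision=4,suppress=True)
a=ld('scene6');b=ld('side6')
def silu(s,x,y,z,r):
    u=[proj(s,[x+r*np.cos(t),y+r*np.sin(t),z])[0] for t in np.linspace(0,6.28,300)]; return np.array([min(u),max(u),(min(u)+max(u))/2])
print('scene lift rim pred',silu(a,.6318,.168,.133,.033),'obs 246.2 273.7')
print('side lift rim pred',silu(b,.6318,.168,.133,.033),'obs 304.1 327.4')
print('scene bell pred',silu(a,.622,-.0955,.18,.0545), silu(a,.622,-.0955,.2,.0545))
u0=silu(a,.622,-.0955,.19,.0545)[2]; print('du/dx,du/dy per mm',(silu(a,.632,-.0955,.19,.0545)[2]-u0)/10,(silu(a,.622,-.0855,.19,.0545)[2]-u0)/10)
crop('scene0',288,190,340,230,14,'f1')
```

```text
scene lift rim pred [245.7661 273.4879 259.627 ] obs 246.2 273.7
side lift rim pred [303.1412 327.4125 315.2769] obs 304.1 327.4
scene bell pred [293.9492 335.253  314.6011] [293.6232 335.2468 314.435 ]
du/dx,du/dy per mm -0.3352530955272755 -0.17934880949473495
```

View pics/f1.png

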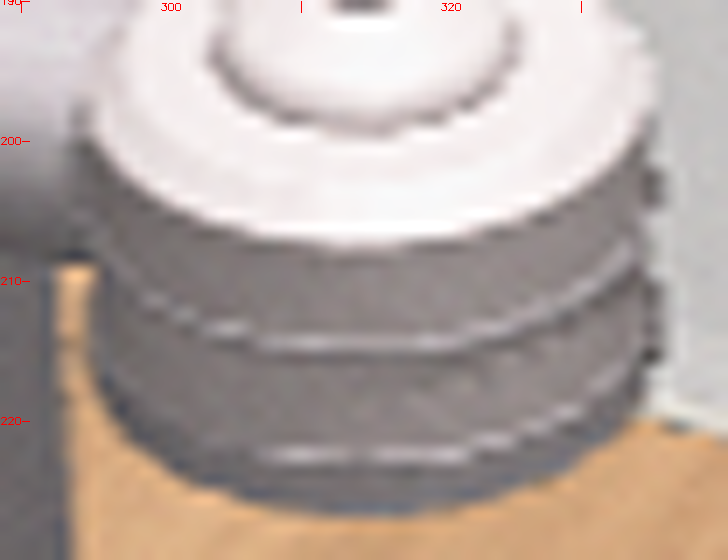

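servo_tool([
  [1, 0, 0, -5, 0],
  [1, 0, 0, -6, 0],
  [1, 0, 0, -6, 0],
  [1, 0, 0, -5, 0],
  [1, 0, 0, 0, 0],
  [1, 0, 0, 0, 0],
])

```text
time: 7.78
ee_pos: [0.5778, 0.0137, 0.0651]
orientation: [3.14, 0.001, 1.972]
wrist_force: [-0.1, 0.5, -4.0]
grip_width: 0.0231
```

servo_tool([
  [1, 0, 0, -2, 0],
  [1, 0, 0, -2, 0],
  [1, 0, 0, -1, 0],
  [1, 0, 0, 0, 0],
])

```text
time: 8.12
ee_pos: [0.5773, 0.0136, 0.0693]
orientation: [3.141, 0.0, 1.972]
wrist_force: [-0.2, 0.5, -4.6]
grip_width: 0.0233
```

servo_tool([
  [1, 0, 0, -2, 0],
  [1, 0, 0, -1, 0],
  [1, 0, 0, 0, 0],
])

```text
time: 8.37
ee_pos: [0.5774, 0.0136, 0.0723]
orientation: [3.141, 0.0, 1.972]
wrist_force: [0.1, -0.0, -4.1]
grip_width: 0.0236
```

servo_tool([
  [1, 0, 0, -1, 0],
  [1, 0, 0, -1, 0],
  [1, 0, 0, 0, 0],
])

```text
time: 8.62
ee_pos: [0.5774, 0.0136, 0.0743]
orientation: [3.141, 0.0, 1.972]
wrist_force: [0.1, -0.4, -3.8]
grip_width: 0.0234
```

servo_tool([
  [1, 0, 0, -1, 0],
  [1, 0, 0, -1, 0],
  [1, 0, 0, 0, 0],
])

```text
time: 8.87
ee_pos: [0.5774, 0.0136, 0.0763]
orientation: [3.141, 0.0, 1.972]
wrist_force: [0.6, 0.3, -4.1]
grip_width: 0.0236
```

servo_tool([
  [1, 0, 0, -1, 0],
  [1, 0, 0, -1, 0],
  [1, 0, 0, 0, 0],
])

```text
time: 9.12
ee_pos: [0.5774, 0.0136, 0.0783]
orientation: [3.141, 0.0, 1.972]
wrist_force: [-0.2, -0.3, -4.9]
grip_width: 0.0235
```

Run:
```python
from h import *
snap('side','side7')
crop('side7',325,200,415,285,8,'e2')
```

```text
(no output)
```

View pics/e2.png

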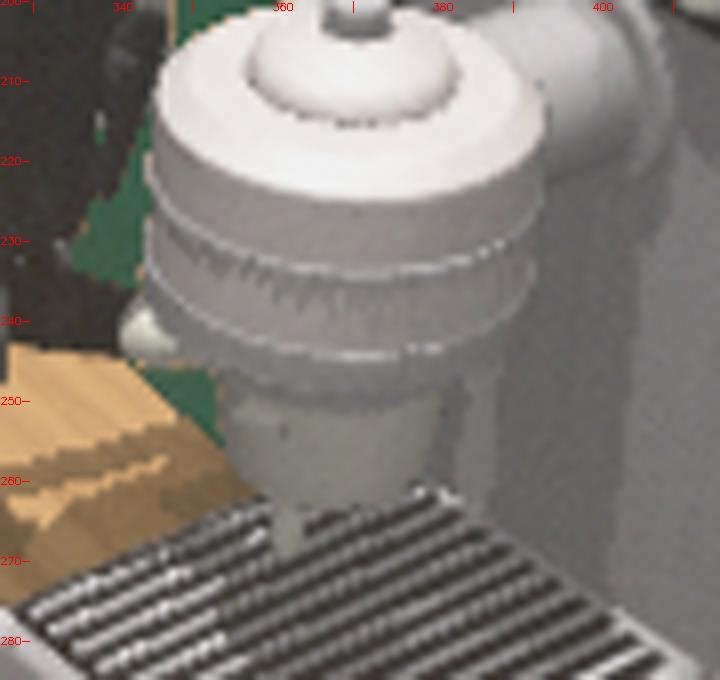

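Cup (218–445 px, centre u≈366.4) is coaxial with the bell (145–545, u≈368) and entering; continue in 1 mm steps.

servo_tool([
  [1, 0, 0, -1, 0],
  [1, 0, 0, -1, 0],
  [1, 0, 0, 0, 0],
])

```text
time: 9.42
ee_pos: [0.5774, 0.0136, 0.0803]
orientation: [3.141, 0.0, 1.972]
wrist_force: [0.4, 0.4, -3.8]
grip_width: 0.0234
```

servo_tool([
  [1, 0, 0, -1, 0],
  [1, 0, 0, -1, 0],
  [1, 0, 0, 0, 0],
])

```text
time: 9.67
ee_pos: [0.5774, 0.0136, 0.0824]
orientation: [3.141, 0.0, 1.972]
wrist_force: [-0.7, 0.0, -3.6]
grip_width: 0.0231
```

servo_tool([
  [1, 0, 0, -1, 0],
  [1, 0, 0, 0, 0],
])

```text
time: 9.83
ee_pos: [0.5773, 0.0136, 0.0833]
orientation: [3.141, 0.0, 1.972]
wrist_force: [-0.3, -0.5, -4.5]
grip_width: 0.0231
```

servo_tool([
  [1, 0, 0, -1, 0],
  [1, 0, 0, 0, 0],
])

```text
time: 10.0
ee_pos: [0.5773, 0.0136, 0.0842]
orientation: [3.141, 0.0, 1.972]
wrist_force: [0.6, 0.1, -5.4]
grip_width: 0.0235
```

servo_tool([
  [1, 0, 0, -1, 0],
  [1, 0, 0, 0, 0],
  [1, 0, 0, 0, 0],
])

```text
time: 10.25
ee_pos: [0.5773, 0.0136, 0.0852]
orientation: [3.141, 0.0, 1.972]
wrist_force: [0.2, -0.6, -4.8]
grip_width: 0.0234
```

servo_tool([
  [1, 0, 0, -1, 0],
  [1, 0, 0, 0, 0],
  [1, 0, 0, 0, 0],
])

```text
time: 10.5
ee_pos: [0.5773, 0.0136, 0.0862]
orientation: [3.141, 0.0, 1.972]
wrist_force: [-0.3, -0.7, -5.3]
grip_width: 0.0233
```

servo_tool([
  [1, 0, 0, -1, 0],
  [1, 0, 0, 0, 0],
  [1, 0, 0, 0, 0],
])

```text
time: 10.75
ee_pos: [0.5773, 0.0136, 0.0872]
orientation: [3.141, 0.0, 1.972]
wrist_force: [-0.5, 0.1, -4.2]
grip_width: 0.0235
```

servo_tool([
  [1, 0, 0, -1, 0],
  [1, 0, 0, 0, 0],
  [1, 0, 0, 0, 0],
])

```text
time: 11.0
ee_pos: [0.5773, 0.0136, 0.0882]
orientation: [3.141, 0.0, 1.972]
wrist_force: [0.6, 0.0, -4.5]
grip_width: 0.0236
```

servo_tool([
  [1, 0, 0, -1, 0],
  [1, 0, 0, 0, 0],
  [1, 0, 0, 0, 0],
])

```text
time: 11.25
ee_pos: [0.5773, 0.0136, 0.0892]
orientation: [3.141, 0.0, 1.972]
wrist_force: [0.3, -0.7, -3.8]
grip_width: 0.0236
```

Run:
```python
from h import *
s=robot.sense();print(s['wrist_force'],s['moment'])
snap('side','side8')
crop('side8',325,200,415,285,8,'e2')
```

```text
[ 0.3293292  -0.66439379 -3.78368096] [0.25815869 0.09956428 0.01255107]
```

View pics/e2.png

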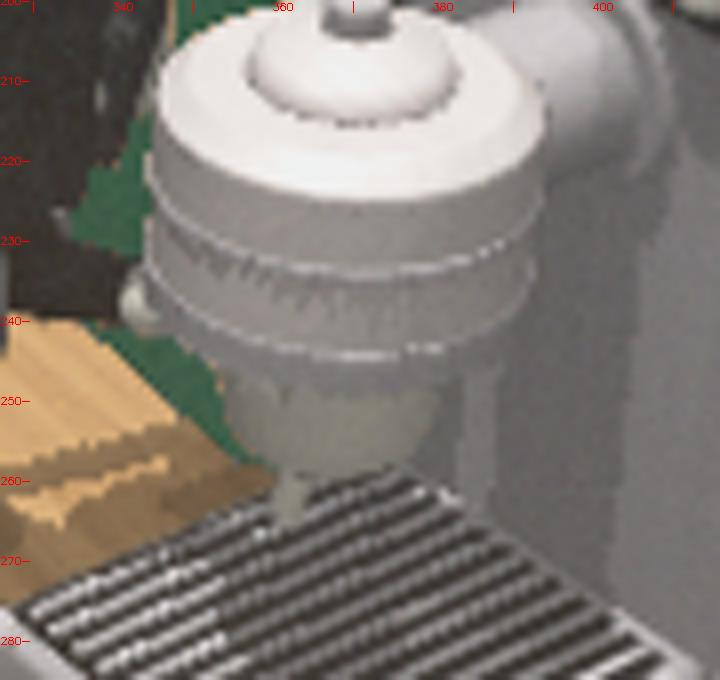

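servo_tool([
  [1, 0, 0, -1, 0],
  [1, 0, 0, 0, 0],
  [1, 0, 0, 0, 0],
])

```text
time: 11.55
ee_pos: [0.5773, 0.0136, 0.0902]
orientation: [3.141, 0.0, 1.972]
wrist_force: [0.1, 0.1, -4.3]
grip_width: 0.0234
```

servo_tool([
  [1, 0, 0, -1, 0],
  [1, 0, 0, 0, 0],
  [1, 0, 0, 0, 0],
])

```text
time: 11.8
ee_pos: [0.5773, 0.0136, 0.0912]
orientation: [3.141, 0.0, 1.972]
wrist_force: [0.3, 0.5, -3.7]
grip_width: 0.0231
```

servo_tool([
  [1, 0, 0, -1, 0],
  [1, 0, 0, 0, 0],
  [1, 0, 0, 0, 0],
])

```text
time: 12.05
ee_pos: [0.5773, 0.0136, 0.0922]
orientation: [3.141, 0.0, 1.972]
wrist_force: [0.2, -1.2, -4.7]
grip_width: 0.0231
```

servo_tool([
  [1, 0, 0, -1, 0],
  [1, 0, 0, 0, 0],
  [1, 0, 0, 0, 0],
])

```text
time: 12.3
ee_pos: [0.5773, 0.0136, 0.0932]
orientation: [3.141, 0.0, 1.972]
wrist_force: [0.3, -0.2, -4.5]
grip_width: 0.0237
```

servo_tool([
  [1, 0, 0, -1, 0],
  [1, 0, 0, 0, 0],
  [1, 0, 0, 0, 0],
])

```text
time: 12.55
ee_pos: [0.5773, 0.0136, 0.0942]
orientation: [3.141, 0.0, 1.972]
wrist_force: [-0.3, 0.1, -4.5]
grip_width: 0.0232
```

servo_tool([
  [1, 0, 0, -1, 0],
  [1, 0, 0, 0, 0],
  [1, 0, 0, 0, 0],
])

```text
time: 12.8
ee_pos: [0.5773, 0.0136, 0.0952]
orientation: [3.141, 0.0, 1.972]
wrist_force: [-0.9, -0.0, -4.6]
grip_width: 0.0233
```

servo_tool([
  [1, 0, 0, -1, 0],
  [1, 0, 0, 0, 0],
  [1, 0, 0, 0, 0],
])

```text
time: 13.05
ee_pos: [0.5773, 0.0136, 0.0962]
orientation: [3.141, 0.0, 1.972]
wrist_force: [-0.7, 0.3, -4.5]
grip_width: 0.0233
```

servo_tool([
  [1, 0, 0, -1, 0],
  [1, 0, 0, 0, 0],
  [1, 0, 0, 0, 0],
])

```text
time: 13.3
ee_pos: [0.5773, 0.0136, 0.0972]
orientation: [3.141, 0.0, 1.972]
wrist_force: [0.2, -0.3, -5.2]
grip_width: 0.0234
```

Run:
```python
from h import *
s=robot.sense();print(s['wrist_force'],s['moment'])
snap('side','side9');snap('wrist','wrist9');snap('scene','scene9')
crop('side9',325,200,415,285,8,'e2')
crop('scene9',260,170,360,270,7,'e1')
```

```text
[ 0.23747923 -0.30276166 -5.20396772] [ 0.24961718  0.14459515 -0.05827578]
```

View pics/e2.png

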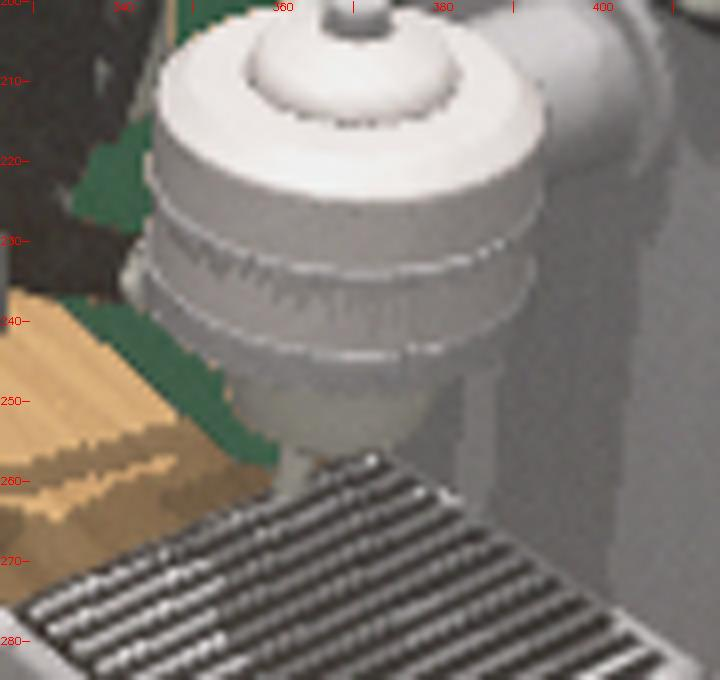

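View pics/e1.png

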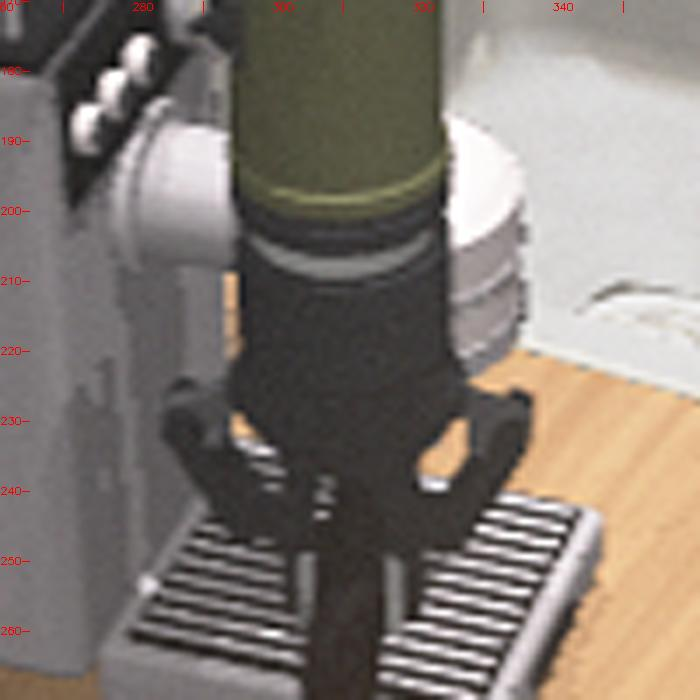

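View pics/wrist9.png

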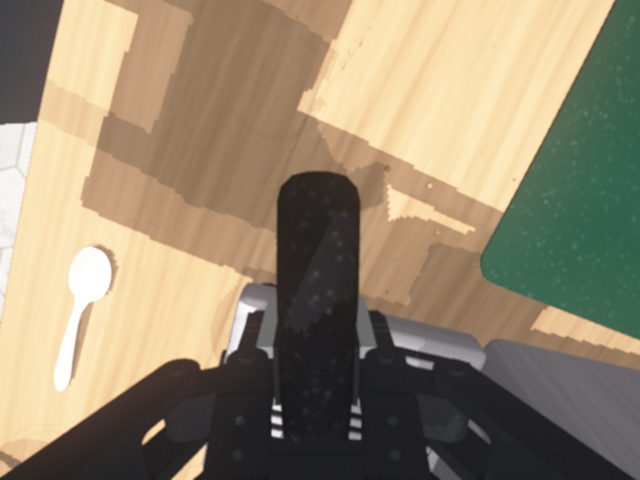

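servo_tool([
  [1, 0, 0, -1, 0],
  [1, 0, 0, 0, 0],
  [1, 0, 0, 0, 0],
])

```text
time: 13.7
ee_pos: [0.577, 0.0136, 0.0981]
orientation: [-3.141, -0.0, 1.972]
wrist_force: [-0.9, 0.1, -4.5]
grip_width: 0.0234
```

servo_tool([
  [1, 0, 0, -1, 0],
  [1, 0, 0, 0, 0],
  [1, 0, 0, 0, 0],
])

```text
time: 13.95
ee_pos: [0.5768, 0.0139, 0.0989]
orientation: [-3.141, -0.001, 1.972]
wrist_force: [-0.7, 1.4, -5.6]
grip_width: 0.0235
```

servo_tool([
  [1, 0, 0, -1, 0],
  [1, 0, 0, 0, 0],
  [1, 0, 0, 0, 0],
])

```text
time: 14.2
ee_pos: [0.5766, 0.014, 0.0997]
orientation: [-3.141, -0.001, 1.972]
wrist_force: [-1.1, 2.9, -7.9]
grip_width: 0.0233
```

servo_tool([
  [1, 0, 0, -1, 0],
  [1, 0, 0, 0, 0],
  [1, 0, 0, 0, 0],
])

```text
time: 14.45
ee_pos: [0.5764, 0.0141, 0.1006]
orientation: [-3.14, -0.001, 1.972]
wrist_force: [-1.3, 4.0, -10.1]
grip_width: 0.0233
```

Run:
```python
from h import *
s=robot.sense();print(s['ee_pos'],s['orientation'],s['wrist_force'],s['moment'])
snap('side','side10')
crop('side10',325,200,415,285,8,'e2')
```

```text
[0.57643893 0.01409311 0.10063924] [-3.14041612e+00 -1.39859181e-03  1.97170550e+00] [ -1.26369068   4.01057197 -10.13306033] [ 1.09642081  0.34020906 -0.01499755]
```

View pics/e2.png

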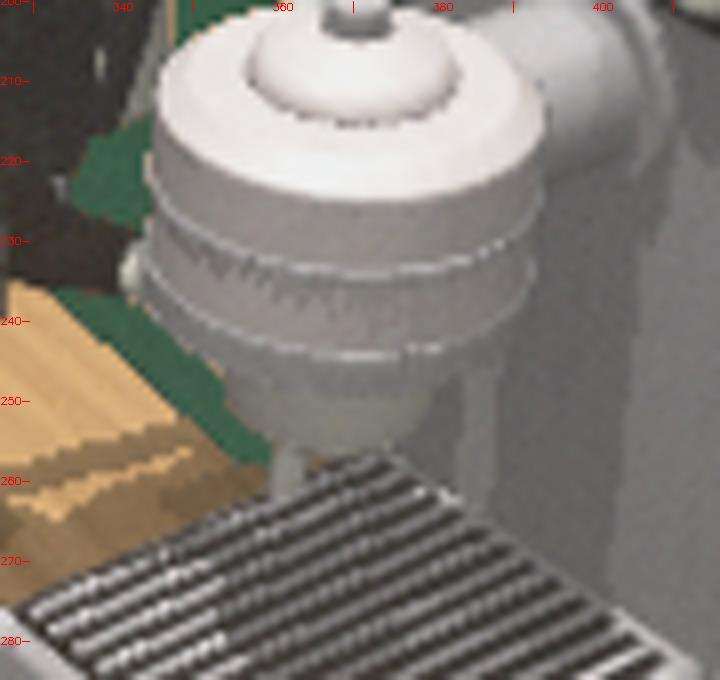

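servo_tool([
  [1, 0, 0, 1, 0],
  [1, 0, 0, 1, 0],
  [1, 0, 0, 0, 0],
  [1, 0, 0, 0, 0],
])

```text
time: 14.83
ee_pos: [0.5775, 0.0131, 0.0993]
orientation: [3.141, 0.001, 1.972]
wrist_force: [-1.8, 0.3, -7.0]
grip_width: 0.0237
```

```bash
cat >> h.py <<'E'
def arc(cur,P,dth,dz,n):
    """rigid turn of TCP about P by dth (rad, ccw) over n rows, dz m rise"""
    x=np.array(cur,float);x0=x.copy(); out=[]; v=x0[:2]-np.array(P)
    for i in range(1,n+1):
        f=i/n; c,s=np.cos(dth*f),np.sin(dth*f)
        w=np.array([P[0]+c*v[0]-s*v[1],P[1]+s*v[0]+c*v[1],x0[2]+dz*f,x0[3]+dth*f])
        c,si=np.cos(x[3]),np.sin(x[3]); d=(w[:3]-x[:3])*1000
        rr=[float(round(q,1)) for q in (c*d[0]+si*d[1],si*d[0]-c*d[1],-d[2])]+[float(round(-(w[3]-x[3]),3))]
        out.append([1]+rr)
        x[0]+=(c*rr[0]+si*rr[1])/1000;x[1]+=(si*rr[0]-c*rr[1])/1000;x[2]-=rr[2]/1000;x[3]-=rr[3]
    return out,x
E
python3 - <<'E'
from h import *
s=robot.sense();print(s['ee_pos'],s['wrist_force'],s['moment'])
show(arc([*s['ee_pos'],s['orientation'][2]],[.6233,-.095],np.radians(10),0,4))
E
```

```text
[0.57749994 0.01309739 0.09933594] [-1.78087034  0.2632053  -7.03830764] [ 0.59980321  0.28944483 -0.11809805]
[[1, -0.1, -5.1, -0.0, -0.044], [1, -0.1, -5.1, -0.0, -0.043], [1, -0.1, -5.2, -0.0, -0.044], [1, -0.1, -5.1, -0.0, -0.044]]
[0.5594 0.0035 0.0993 2.1467]
```

servo_tool([
  [1, 0, 0, 1, 0],
  [1, 0, 0, 0, 0],
  [1, 0, 0, 0, 0],
])

```text
time: 15.08
ee_pos: [0.578, 0.013, 0.0986]
orientation: [3.14, 0.001, 1.972]
wrist_force: [-0.3, -0.3, -6.0]
grip_width: 0.023
```

servo_tool([
  [1, 0, -2.6, 0, -0.022],
  [1, 0, -2.6, 0, -0.022],
  [1, 0, -2.6, 0, -0.022],
  [1, 0, 0, 0, 0],
])

```text
time: 15.42
ee_pos: [0.5697, 0.01, 0.0983]
orientation: [-3.142, 0.0, 2.039]
wrist_force: [0.8, -0.3, -5.2]
grip_width: 0.0232
```

Run:
```python
from h import *
s=robot.sense();print(s['ee_pos'],s['orientation'],s['wrist_force'],s['moment'])
```

```text
[0.56974743 0.01004326 0.09833618] [-3.14156154e+00  4.05060177e-04  2.03941264e+00] [ 0.78889345 -0.26792751 -5.21115471] [0.29918756 0.15767735 0.04591305]
```

servo_tool([
  [1, 0, -2.6, 0, -0.022],
  [1, 0, -2.6, 0, -0.022],
  [1, 0, -2.6, 0, -0.022],
  [1, 0, -2.6, 0, -0.022],
  [1, 0, -2.6, 0, -0.022],
  [1, 0, -2.6, 0, -0.022],
  [1, 0, 0, 0, 0],
])

```text
time: 16.0
ee_pos: [0.5559, 0.0023, 0.0981]
orientation: [-3.141, -0.0, 2.171]
wrist_force: [-0.3, -0.4, -4.6]
grip_width: 0.0231
```

servo_tool([
  [1, 0, 0, 1, 0],
  [1, 0, 0, 0, 0],
  [1, 0, 0, 0, 0],
])

```text
time: 16.25
ee_pos: [0.5567, 0.0026, 0.0971]
orientation: [3.142, 0.0, 2.17]
wrist_force: [0.6, 0.3, -4.4]
grip_width: 0.0235
```

servo_tool([
  [1, 0, 0, 1, 0],
  [1, 0, 0, 0, 0],
  [1, 0, 0, 0, 0],
])

```text
time: 16.5
ee_pos: [0.5566, 0.0027, 0.096]
orientation: [-3.141, -0.0, 2.17]
wrist_force: [-0.3, 0.1, -4.3]
grip_width: 0.0234
```

servo_tool([
  [1, 0, 0, 1, 0],
  [1, 0, 0, 0, 0],
  [1, 0, 0, 0, 0],
])

```text
time: 16.75
ee_pos: [0.5565, 0.0026, 0.095]
orientation: [-3.141, -0.0, 2.17]
wrist_force: [0.5, 0.8, -4.9]
grip_width: 0.0236
```

servo_tool([
  [1, 0, 0, 1, 0],
  [1, 0, 0, 0, 0],
  [1, 0, 0, 0, 0],
])

```text
time: 17.0
ee_pos: [0.5565, 0.0026, 0.094]
orientation: [-3.141, -0.0, 2.17]
wrist_force: [-0.3, -0.0, -4.2]
grip_width: 0.0233
```

servo_tool([
  [1, 0, 0, 1, 0],
  [1, 0, 0, 0, 0],
  [1, 0, 0, 0, 0],
])

```text
time: 17.25
ee_pos: [0.5567, 0.0025, 0.0932]
orientation: [3.141, 0.0, 2.17]
wrist_force: [-0.2, -0.5, -3.9]
grip_width: 0.0235
```

servo_tool([
  [1, 0, 0, 1, 0],
  [1, 0, 0, 0, 0],
  [1, 0, 0, 0, 0],
])

```text
time: 17.5
ee_pos: [0.5569, 0.0025, 0.0922]
orientation: [3.141, 0.001, 2.17]
wrist_force: [0.3, -0.8, -3.4]
grip_width: 0.0235
```

Run:
```python
from h import *
s=robot.sense();print(s['ee_pos'],s['orientation'],s['wrist_force'],s['moment'])
```

```text
[0.55687838 0.00245855 0.09224391] [3.14129919e+00 5.35134912e-04 2.16985393e+00] [ 0.3223353  -0.7708396  -3.42896412] [0.03393253 0.05252355 0.00871126]
```

servo_tool([
  [1, 0, 0, -2, 0],
  [1, 0, 0, -1.8, 0],
  [1, 0, -2.8, 0, -0.024],
  [1, 0, -2.8, 0, -0.024],
  [1, -0.1, -2.8, 0, -0.024],
  [1, 0, -2.8, 0, -0.024],
  [1, 0, -2.8, 0, -0.024],
  [1, -0.1, -2.8, 0, -0.024],
  [1, 0, 0, 0, 0],
])

```text
time: 18.25
ee_pos: [0.5426, -0.0079, 0.0958]
orientation: [-3.141, -0.001, 2.314]
wrist_force: [-0.5, -0.0, -4.7]
grip_width: 0.0233
```

Run:
```python
from h import *
s=robot.sense();print(s['ee_pos'],s['orientation'],s['wrist_force'],s['moment'])
v=s['ee_pos'][:2]-[.6233,-.095];print(np.hypot(*v),np.degrees(np.arctan2(v[1],v[0])),np.degrees(s['orientation'][2]))
```

```text
[ 0.54259583 -0.00790434  0.09584211] [-3.14080192e+00 -9.03901774e-04  2.31412828e+00] [-0.50154453 -0.04094084 -4.74268154] [0.22078382 0.2350719  0.05664013]
0.11873844235131283 132.818661715614 132.58978374465872
```

servo_tool([
  [1, -0.1, -2.8, 0, -0.024],
  [1, 0, -2.8, -0.1, -0.024],
  [1, -0.1, -2.8, -0.1, -0.024],
  [1, 0, -2.8, -0.1, -0.024],
  [1, -0.1, -2.8, -0.1, -0.024],
  [1, 0, -2.8, -0.1, -0.024],
  [1, -0.1, -2.8, -0.1, -0.024],
  [1, 0, -2.8, 0, -0.024],
  [1, -0.1, -2.8, 0, -0.024],
  [1, 0, 0, 0, 0],
])

```text
time: 19.08
ee_pos: [0.5266, -0.027, 0.0965]
orientation: [-3.141, -0.001, 2.529]
wrist_force: [-0.2, 0.1, -3.9]
grip_width: 0.0235
```

```bash
cat > st.py <<'E'
from h import *
np.set_printoptions(precision=4,suppress=True)
s=robot.sense();print(s['ee_pos'],s['orientation'][:2],'F',s['wrist_force'],'M',s['moment'])
v=s['ee_pos'][:2]-[.6233,-.095];y=s['orientation'][2];F=s['wrist_force'];th=y%(2*np.pi)
print('r %.4f ang %.1f yaw %.1f'%(np.hypot(*v),np.degrees(np.arctan2(v[1],v[0]))%360,np.degrees(th)))
u=np.array([np.cos(th),np.sin(th)]);t=np.array([-u[1],u[0]]);M=s['moment']
print('Frad %.2f Ftan %.2f Mtilt %.3f Mroll %.3f Mz@axis %.3f'%(F[:2]@u,F[:2]@t,M[:2]@t,M[:2]@u,M[2]+.119*(F[:2]@t)))
E
python3 st.py
```

```text
[ 0.5266 -0.027   0.0965] [-3.1412 -0.0006] F [-0.2186  0.1179 -3.9452] M [ 0.2369  0.2692 -0.0074]
r 0.1182 ang 144.9 yaw 144.9
Frad 0.25 Ftan 0.03 Mtilt -0.356 Mroll -0.039 Mz@axis -0.004
```

servo_tool([
  [1, -0.1, -2.8, -0.1, -0.024],
  [1, 0, -2.8, -0.1, -0.024],
  [1, -0.1, -2.8, -0.1, -0.024],
  [1, 0, -2.8, -0.1, -0.024],
  [1, -0.1, -2.8, -0.1, -0.024],
  [1, 0, -2.8, -0.1, -0.024],
  [1, -0.1, -2.8, -0.1, -0.024],
  [1, 0, 0, 0, 0],
  [1, 0, 0, 0, 0],
])

```text
time: 19.83
ee_pos: [0.5174, -0.0438, 0.0973]
orientation: [3.141, 0.0, 2.696]
wrist_force: [-0.0, -0.1, -3.7]
grip_width: 0.0235
```

```bash
python3 st.py
```

```text
[ 0.5174 -0.0438  0.0973] [3.1415 0.    ] F [-0.0286 -0.0574 -3.684 ] M [ 0.0904  0.2469 -0.0554]
r 0.1177 ang 154.2 yaw 154.5
Frad 0.00 Ftan 0.06 Mtilt -0.262 Mroll 0.025 Mz@axis -0.048
```

servo_tool([
  [1, -0.1, -2.7, -0.1, -0.023],
  [1, 0, -2.7, -0.1, -0.023],
  [1, -0.1, -2.7, -0.1, -0.023],
  [1, 0, 0, 0, 0],
  [1, 0, 0, 0, 0],
])

```text
time: 20.25
ee_pos: [0.514, -0.051, 0.0974]
orientation: [3.141, -0.001, 2.765]
wrist_force: [-0.8, 0.0, -3.7]
grip_width: 0.0233
```

```bash
python3 st.py
```

```text
[ 0.514  -0.051   0.0974] [ 3.1414 -0.0005] F [-0.8069  0.0484 -3.6523] M [ 0.1599  0.3212 -0.0634]
r 0.1178 ang 158.1 yaw 158.4
Frad 0.77 Ftan 0.25 Mtilt -0.358 Mroll -0.031 Mz@axis -0.034
```

servo_tool([
  [1, -0.1, -2.7, -0.1, -0.023],
  [1, 0, -2.7, -0.1, -0.023],
  [1, -0.1, -2.7, -0.1, -0.023],
  [1, 0, 0, 0, 0],
  [1, 0, 0, 0, 0],
])

```text
time: 20.67
ee_pos: [0.5108, -0.0586, 0.0975]
orientation: [3.142, -0.002, 2.834]
wrist_force: [-1.7, 1.3, -4.6]
grip_width: 0.0235
```

```bash
python3 st.py
```

```text
[ 0.5108 -0.0586  0.0975] [ 3.1416 -0.0017] F [-1.7434  1.3279 -4.5931] M [0.1933 0.4665 0.0435]
r 0.1183 ang 162.1 yaw 162.4
Frad 2.06 Ftan -0.74 Mtilt -0.503 Mroll -0.043 Mz@axis -0.044
```

servo_tool([
  [1, -0.1, -2.7, 0, -0.023],
  [1, 0, -2.7, 0, -0.023],
  [1, -0.1, -2.7, 0, -0.023],
  [1, 0, 0, 0, 0],
  [1, 0, 0, 0, 0],
])

```text
time: 21.08
ee_pos: [0.5086, -0.0665, 0.0976]
orientation: [-3.142, -0.002, 2.903]
wrist_force: [-3.9, 1.2, -4.5]
grip_width: 0.0236
```

```bash
python3 st.py
```

```text
[ 0.5086 -0.0665  0.0976] [-3.1415 -0.0019] F [-3.853   1.2078 -4.4973] M [ 0.2545  0.6546 -0.0532]
r 0.1182 ang 166.1 yaw 166.4
Frad 4.03 Ftan -0.26 Mtilt -0.696 Mroll -0.093 Mz@axis -0.085
```

servo_tool([
  [1, -0.1, -2.7, 0, -0.023],
  [1, 0, -2.7, 0, -0.023],
  [1, -0.1, -2.7, 0, -0.023],
  [1, 0, 0, 0, 0],
  [1, 0, 0, 0, 0],
])

```text
time: 21.5
ee_pos: [0.5068, -0.0745, 0.0976]
orientation: [-3.142, -0.002, 2.972]
wrist_force: [-5.0, 1.2, -3.1]
grip_width: 0.0236
```

```bash
python3 st.py
```

```text
[ 0.5068 -0.0745  0.0976] [-3.1415 -0.0022] F [-5.0331  1.2378 -3.0561] M [ 0.1698  0.8153 -0.1649]
r 0.1183 ang 170.0 yaw 170.3
Frad 5.17 Ftan -0.37 Mtilt -0.832 Mroll -0.030 Mz@axis -0.209
```

servo_tool([
  [1, 0.4, -2.7, -0.1, -0.023],
  [1, 0.4, -2.7, 0, -0.023],
  [1, 0.4, -2.7, -0.1, -0.023],
  [1, 0, 0, 0, 0],
  [1, 0, 0, 0, 0],
])

```text
time: 21.92
ee_pos: [0.5059, -0.0826, 0.0981]
orientation: [-3.141, 0.0, 3.041]
wrist_force: [-2.3, 1.5, -3.1]
grip_width: 0.0236
```

```bash
python3 st.py
```

```text
[ 0.5059 -0.0826  0.0981] [-3.1415  0.0004] F [-2.3209  1.5378 -3.1061] M [ 0.314   0.5017 -0.2346]
r 0.1181 ang 174.0 yaw 174.3
Frad 2.46 Ftan -1.30 Mtilt -0.531 Mroll -0.262 Mz@axis -0.389
```

servo_tool([
  [1, 0.1, -2.8, -0.1, -0.024],
  [1, 0.1, -2.8, -0.1, -0.024],
  [1, 0.1, -2.8, -0.1, -0.024],
  [1, 0, 0, 0, 0],
  [1, 0, 0, 0, 0],
])

```text
time: 22.33
ee_pos: [0.5052, -0.0913, 0.0985]
orientation: [-3.141, 0.001, 3.114]
wrist_force: [-1.5, 0.4, -2.8]
grip_width: 0.0235
```

```bash
python3 st.py
```

```text
[ 0.5052 -0.0913  0.0985] [-3.1408  0.0009] F [-1.5072  0.352  -2.7665] M [ 0.1576  0.4359 -0.3339]
r 0.1181 ang 178.2 yaw 178.4
Frad 1.52 Ftan -0.31 Mtilt -0.440 Mroll -0.145 Mz@axis -0.371
```

servo_tool([
  [1, 0.1, -2.8, -0.1, -0.024],
  [1, 0.1, -2.8, -0.1, -0.024],
  [1, 0.1, -2.8, -0.1, -0.024],
  [1, 0, 0, 0, 0],
  [1, 0, 0, 0, 0],
])

```text
time: 22.75
ee_pos: [0.505, -0.0998, 0.0988]
orientation: [-3.141, 0.001, -3.098]
wrist_force: [-2.0, 0.7, -2.3]
grip_width: 0.0234
```

```bash
python3 st.py
```

```text
[ 0.505  -0.0998  0.0988] [-3.1407  0.0011] F [-2.0017  0.6586 -2.283 ] M [ 0.1613  0.3608 -0.4769]
r 0.1184 ang 182.3 yaw 182.5
Frad 1.97 Ftan -0.75 Mtilt -0.353 Mroll -0.177 Mz@axis -0.566
```

servo_tool([
  [1, 0.1, -2.8, -0.1, -0.024],
  [1, 0, -2.8, -0.1, -0.024],
  [1, 0.1, -2.8, -0.1, -0.024],
  [1, 0, -2.8, -0.1, -0.024],
  [1, 0, 0, 0, 0],
  [1, 0, 0, 0, 0],
])

```text
time: 23.25
ee_pos: [0.5056, -0.1107, 0.0993]
orientation: [-3.141, 0.001, -3.002]
wrist_force: [-1.6, 0.5, -1.6]
grip_width: 0.0232
```

```bash
python3 st.py
python3 - <<'E'
from h import *
snap('wrist','wrist11');snap('side','side11');snap('scene','scene11')
crop('side11',300,200,420,290,6,'e2')
E
```

```text
[ 0.5056 -0.1107  0.0993] [-3.1409  0.0009] F [-1.6101  0.4751 -1.632 ] M [ 0.1742  0.3954 -0.8486]
r 0.1188 ang 187.6 yaw 188.0
Frad 1.53 Ftan -0.69 Mtilt -0.367 Mroll -0.228 Mz@axis -0.931
```

View pics/e2.png

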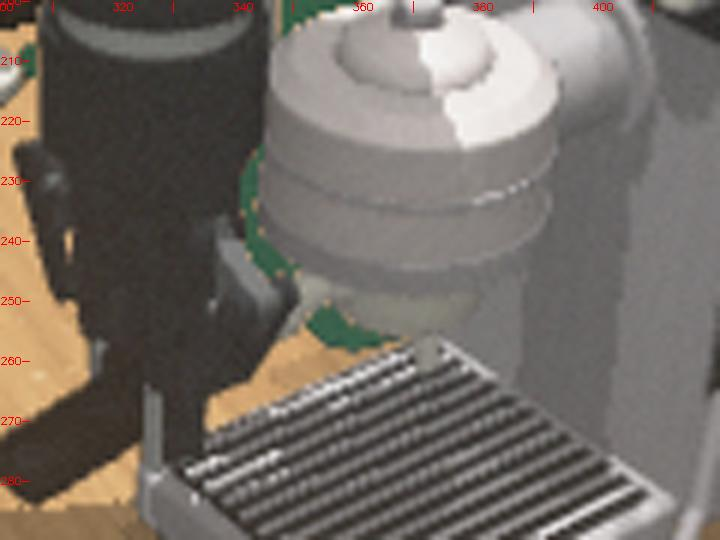

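View pics/wrist11.png

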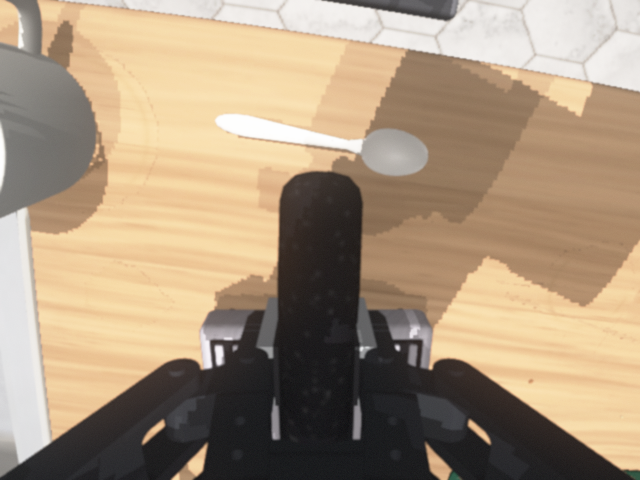

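View pics/scene11.png

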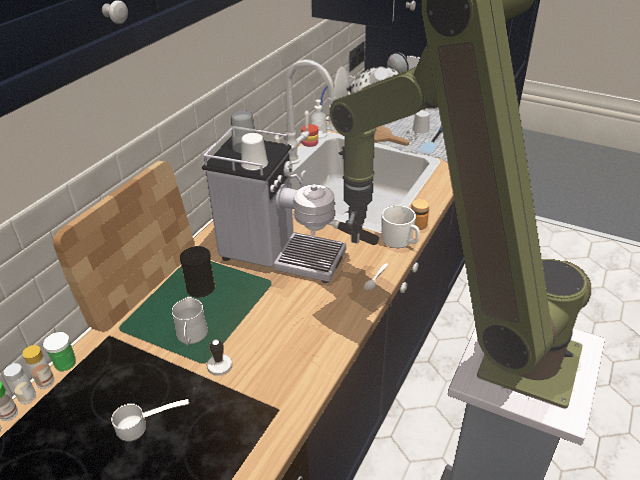

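servo_tool([
  [0.5, 0, 0, 0, 0],
  [0.2, 0, 0, 0, 0],
  [0, 0, 0, 0, 0],
  [0, 0, 0, 0, 0],
  [0, 0, 0, 0, 0],
  [0, 0, 0, 0, 0],
])

```text
time: 23.9
ee_pos: [0.5054, -0.1107, 0.0992]
orientation: [-3.141, 0.001, -3.0]
wrist_force: [-0.3, -0.5, 0.5]
grip_width: 0.0852
```

```bash
python3 st.py
python3 - <<'E'
from h import *
snap('wrist','wrist12')
E
```

```text
[ 0.5054 -0.1107  0.0992] [-3.1411  0.0006] F [-0.2882 -0.5343  0.4529] M [ 0.0479 -0.0199  0.0095]
r 0.1189 ang 187.6 yaw 188.1
Frad 0.36 Ftan 0.49 Mtilt 0.027 Mroll -0.045 Mz@axis 0.068
```

View pics/wrist12.png

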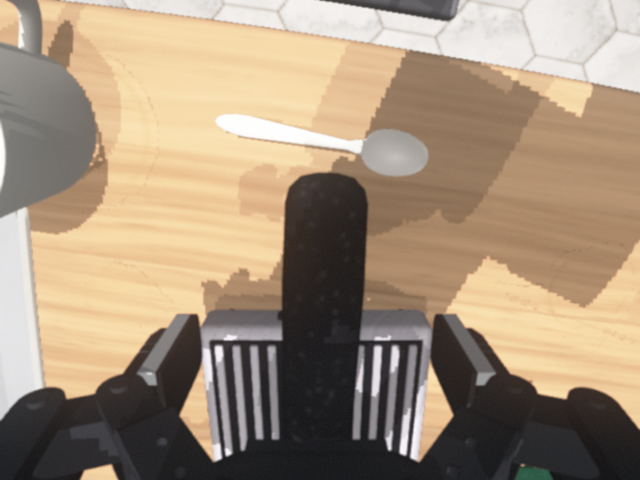

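Run:
```python
from h import *
np.set_printoptions(precision=4,suppress=True)
for t in ('wrist11','wrist12'):
    s=ld(t)
    im=s['image']; P=[]
    for v in range(200,300,10):
        row=im[v,260:400].max(1)<60; u=260+np.where(row)[0]; u=u[(u>270)&(u<380)]; P.append((u.mean(),v,len(u)))
    print(t,[(round(float(a),1),b,c) for a,b,c in P][::3])
    a,b=onz(s,P[0][0],P[0][1],.118),onz(s,P[-1][0],P[-1][1],.13); d=a-b; print(a,b,np.degrees(np.arctan2(d[1],d[0]))%360)
    ax=np.array([.6225,-.095]);
    for q in(a,b): d=q[:2]-ax; print(np.degrees(np.arctan2(d[1],d[0]))%360)
```

```text
wrist11 [(336.1, 200, 48), (326.0, 230, 69), (319.5, 260, 80), (318.5, 290, 80)]
[ 0.4569 -0.1096  0.118 ] [ 0.4869 -0.1117  0.13  ] 175.97671887199496
185.04800972459756
187.03795335469366
wrist12 [(338.0, 200, 55), (328.8, 230, 73), (323.5, 260, 80), (322.5, 290, 80)]
[ 0.4567 -0.1091  0.118 ] [ 0.4866 -0.1104  0.13  ] 177.46148904602416
184.85503888522655
186.4674340081528
```

servo_tool([
  [0, 0.5, 1, -10, 0],
  [0, 0, 0, -20, 0],
  [0, 0, 0, -25, 0],
  [0, 0, 0, -30, 0],
  [0, 10, 0, -30, 0],
  [0, 20, 0, -20, 0],
  [0, 25, 0, -10, 0],
  [0, 20, 0, 0, 0],
  [0, 0, 0, 0, 0],
  [0, 0, 0, 0, 0],
])

```text
time: 24.78
ee_pos: [0.4296, -0.1202, 0.245]
orientation: [-3.141, 0.002, -3.001]
wrist_force: [-0.0, -0.4, -0.3]
grip_width: 0.0852
```

```bash
python3 st.py
python3 - <<'E'
from h import *
snap('wrist','wrist13');snap('side','side13');snap('scene','scene13')
crop('side13',270,190,420,310,5,'e2')
crop('scene13',260,170,400,290,5,'e1')
E
```

```text
[ 0.4296 -0.1202  0.245 ] [-3.1408  0.0016] F [-0.0117 -0.3682 -0.3442] M [ 0.0032 -0.0198 -0.0615]
r 0.1954 ang 187.4 yaw 188.0
Frad 0.06 Ftan 0.36 Mtilt 0.020 Mroll -0.000 Mz@axis -0.018
```

View pics/e2.png

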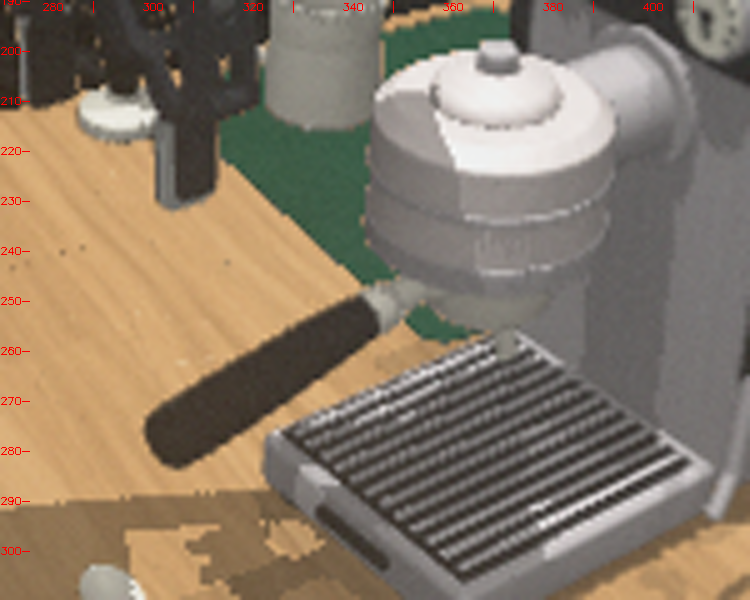

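View pics/e1.png

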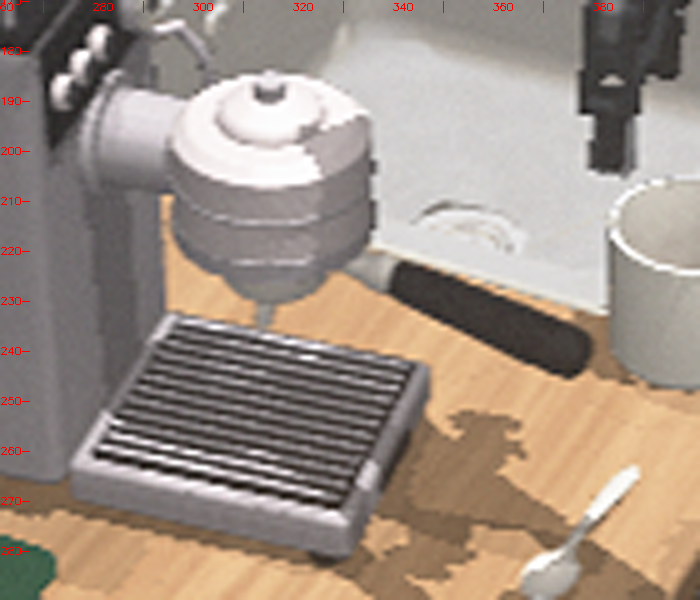

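View pics/wrist13.png

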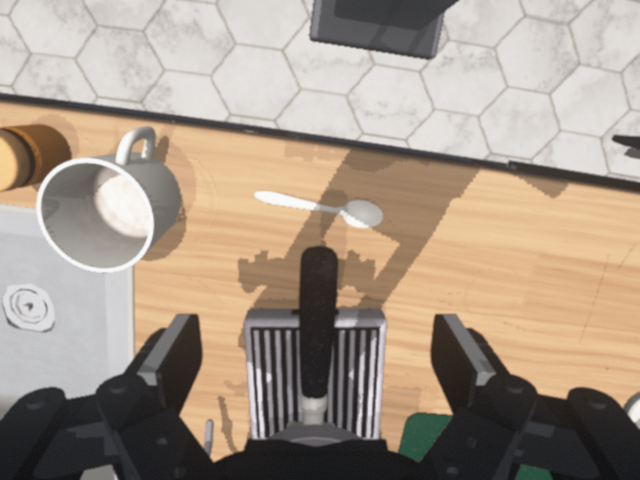

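Run:
```python
from h import *
np.set_printoptions(precision=4,suppress=True)
s=ld('wrist13'); im=s['image']
P=[]
for v in range(260,390,10):
    u=295+np.where(im[v,295:345].max(1)<62)[0]; P.append((np.median(u),v,len(u)))
print(P[::3])
# handle height slopes: centre z(frame) from 41 (start) to 14(end): h=.110
ends=onz(s,P[0][0],P[0][1],.125),onz(s,P[-1][0],P[-1][1],.15); d=ends[0]-ends[1];print(ends,np.degrees(np.arctan2(d[1],d[0]))%360)
ax=np.array([.6225,-.095])
for e in ends: d=e[:2]-ax; print('from axis',np.degrees(np.arctan2(d[1],d[0]))%360)
for L,R in (((247,312),(384,309)),):
    a,b=onz(s,*L,.042),onz(s,*R,.042); d=b-a; print(a,b,'yaw machine',np.degrees(np.arctan2(d[1],d[0]))-90)
for A,B in (((247,320),(251,435)),((384,318),(380,435))):
    a,b=onz(s,*A,.042),onz(s,*B,.042); d=b-a; print('side edge',np.degrees(np.arctan2(d[1],d[0])))
crop('wrist13',230,290,400,450,4,'w13')
```

```text
[(np.float64(319.0), 260, 35), (np.float64(317.5), 290, 36), (np.float64(316.5), 320, 34), (np.float64(317.0), 350, 37), (np.float64(315.5), 380, 34)]
(array([ 0.4573, -0.1134,  0.125 ]), array([ 0.5444, -0.1037,  0.15  ])) 186.35748749110184
from axis 186.37099925786976
from axis 186.38605982750246
[ 0.555  -0.1724  0.042 ] [ 0.5322 -0.036   0.042 ] yaw machine 9.484962303674138
side edge 6.3992355542675625
side edge 9.66392174049159
```

View pics/w13.png

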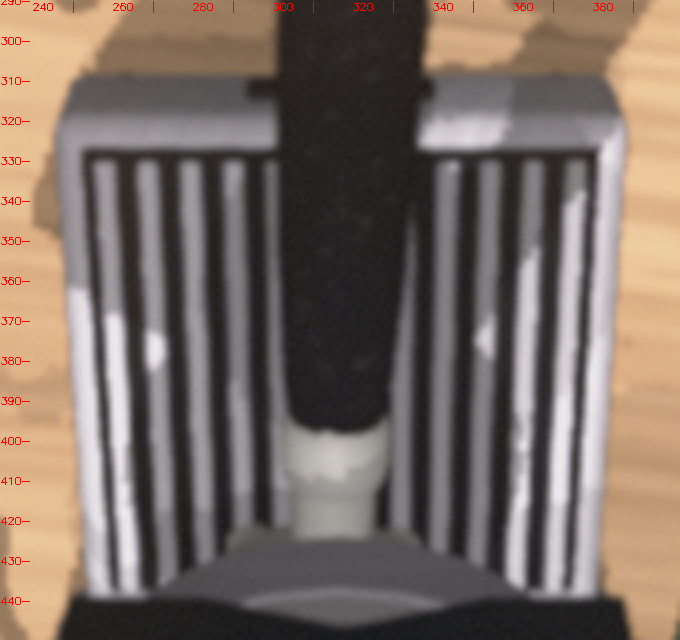

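Run:
```python
from h import *
from station import close_job
a=ld('side13');b=ld('side0')
print('px diff tamper/spoon/jar', [float(np.abs(a['image'][y0:y1,x0:x1].astype(int)-b['image'][y0:y1,x0:x1]).mean()) for x0,y0,x1,y1 in ((345,380,385,435),(284,300,316,345))])
print(close_job())
```

```text
px diff tamper/spoon/jar [4.87, 23.044212962962963]
the job is handed in; nothing more can be done
None
```

I locked the portafilter into the group, let go of it and handed the job in at about 25 s. The gasket can't be read directly. My estimate is about 1.8 mm pressed in, inside the 1.3 to 3 mm band.

**What I did**
- **Grasp:** the first grasp closed on air just above the handle, without moving the portafilter. The finger tips sat about 34 mm further back than the tool frame text says. I corrected for that and gripped the handle at its centre.
- **Entry:** I raised the head into the group with the handle about 113° in the world frame, until it touched the gasket. I then turned about 11° and lowered it until the lugs rested on the ring. That gave 4.7 mm of play, which puts the first resistance near 165° in the world frame.
- **Turn:** the torque started to rise at about 166° and reached about 0.9 N m at 188°, where I stopped and let go.

**Last checks**
- **Handle:** on release it sprang back about 0.6 to 1.5°. The last wrist picture puts it at 186.4°, about 73° past the notches and 20 to 21° past the first resistance.
- **Gasket:** those 20 to 21° at 0.85 mm per 10° give about 1.8 mm. From the ramp shape alone it would be about 2.5 mm. The height of the gripper gave only about 1.1 mm, which disagrees. I put that down to the head sagging slightly in the grip when I found the contact, but did not prove it.
- **Hanging:** the portafilter hangs by itself and looks level in the pictures. The gripper is clear, and the wrist force is near zero.
- **Other things:** none of my moves touched the tamper, jar or spoon, and all three look unmoved in the pictures. The before-and-after picture difference was small for the jar. It was larger for the spoon, probably from the arm's shadow, and I did not measure the spoon's position again. The tamper I judged by eye only.

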